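# Load four cured soap bars from the curing rack into the wedge clamp

### The job

Move the four soap bars one at a time from the curing rack into the wedge clamp for trimming, keeping their order: the bar next to the tall post goes first, up against the clamp's fixed stop, then each following bar close behind the one before, lengthwise and flat on the bed. Then take the wooden wedge from its stand and drive it down, thin end first, into the gap left between the last bar and the clamp's end block until the row is locked tight. Never put a bar down on the table, and do not knock over the dropper bottle.

Things in the scene. Friction and masses are not known exactly. Their poses are not given: they have to be found in the camera images.
- rack: low curing rack, two light wood slats on feet, 36 x 310 x 24 mm, fixed. Origin: centre of underside; y along the row. The bars lie on top (z = 24 mm) at y = -112.5, -37.5, 37.5, 112.5 mm, overhanging the slats about 3 mm each side. Roughly parallel to the clamp; either may be nearer the robot
- tall_post: dark wooden post, 45 mm high, 22 mm wide, fixed on the table just beyond one end of the rack (165 mm from the rack's origin, at its +y or -y end: changes); it marks the end from which bars are taken. At the other end is a like stub only 12 mm high. Origin: centre of underside
- bar_a: cream soap bar, 42 x 62 x 25 mm (x, y, z), rounded edges, 0.11 kg, lying flat. Origin: centre of its underside; y along its length. Starts on one of the four places of the rack, lengthwise; which one changes. Bars are handled by their position in the row, not by looks
- bar_b: cream soap bar, 42 x 62 x 25 mm (x, y, z), rounded edges, 0.11 kg, lying flat. Origin: centre of its underside; y along its length. Starts on one of the four places of the rack, lengthwise; which one changes. Bars are handled by their position in the row, not by looks
- bar_c: tan soap bar, 42 x 62 x 25 mm (x, y, z), rounded edges, 0.11 kg, lying flat. Origin: centre of its underside; y along its length. Starts on one of the four places of the rack, lengthwise; which one changes. Bars are handled by their position in the row, not by looks
- bar_d: lilac soap bar, 42 x 62 x 25 mm (x, y, z), rounded edges, 0.11 kg, lying flat. Origin: centre of its underside; y along its length. Starts on one of the four places of the rack, lengthwise; which one changes. Bars are handled by their position in the row, not by looks
- clamp: wooden wedge clamp, fixed, base 70 x 335 mm. Origin: underside, on the centre line; y runs from the fixed stop (60 mm wide, 61 high, inner face y = -140 mm) to the narrow end block. Bed 36 mm wide, top z = 30 mm, from the stop to 40 mm short of the block; bars overhang it 3 mm each side, no side walls. Tight places of the bars: x = 0, y = -109, -47, 15, 77 mm. The bars' slack may total about 10 mm
- clamp_block (a point): inner face of the clamp's end block, at its middle, at bed height (clamp x = 0, y = 134, z = 30 mm); the block is only 30 mm wide, narrower than stop and wedge, on a 60 mm wide foot 23 mm high; its top is at z = 67 mm. The wedge goes in front of this face: a 26 mm gap when the bars are tight, open below down to the base plate (z = 6 mm)
- wedge: light waxed wooden wedge, 34 mm wide (x), 80 mm tall, 0.12 kg, thin end down in a small stand 28 mm high (lift straight up). Origin: centre of underside of its 14 mm thick tip. Flat back at y = 7 mm, goes against the end block; front slopes from y = -7 (z = 0) to -24.5 mm (z = 54); head y = -17 to 7, z = 54 to 80 mm: grip across x. Push down 15 to 20 N; tight at tip height about 13 mm; friction holds it
- dropper_bottle: small brown dropper bottle, 33 mm across, 102 mm tall, loose bystander beside the racks, on the side opposite the wedge's stand (which side changes). Origin: centre of its underside
Mind the look-alikes: they are no part of the job. What is shaped like the bar_a but blue or red is not meant.

How it is judged:
On the way, in this order (a step that is already met when the one before it is completed fails the run):
1. the first bar counted from the tall post lies, let go, in place 1 of the clamp counted from the fixed stop; the bars behind it are still on the rack (((y of bar_a in the frame of clamp between -0.115 and -0.095 m and x of bar_a in the frame of clamp between -0.01 and 0.01 m and height (world z) of bar_a between 0.027 and 0.034 m) or (y of bar_b in the frame of clamp between -0.115 and -0.095 m and x of bar_b in the frame of clamp between -0.01 and 0.01 m and height (world z) of bar_b between 0.027 and 0.034 m) or (y of bar_c in the frame of clamp between -0.115 and -0.095 m and x of bar_c in the frame of clamp between -0.01 and 0.01 m and height (world z) of bar_c between 0.027 and 0.034 m) or (y of bar_d in the frame of clamp between -0.115 and -0.095 m and x of bar_d in the frame of clamp between -0.01 and 0.01 m and height (world z) of bar_d between 0.027 and 0.034 m)) and contact force between the fingers and anything else below 0.2 N and (height (world z) of bar_a above 0.027 m or horizontal distance between bar_a and tall_post above 0.09 m) and (height (world z) of bar_b above 0.027 m or horizontal distance between bar_b and tall_post above 0.09 m) and (height (world z) of bar_c above 0.027 m or horizontal distance between bar_c and tall_post above 0.09 m) and (height (world z) of bar_d above 0.027 m or horizontal distance between bar_d and tall_post above 0.09 m) and height (world z) of any of bar_a, bar_b, bar_c, bar_d below 0.027 m), for 0.2 s.
2. the second bar counted from the tall post lies, let go, in place 2 of the clamp counted from the fixed stop; the bars behind it are still on the rack (((y of bar_a in the frame of clamp between -0.053 and -0.033 m and x of bar_a in the frame of clamp between -0.01 and 0.01 m and height (world z) of bar_a between 0.027 and 0.034 m) or (y of bar_b in the frame of clamp between -0.053 and -0.033 m and x of bar_b in the frame of clamp between -0.01 and 0.01 m and height (world z) of bar_b between 0.027 and 0.034 m) or (y of bar_c in the frame of clamp between -0.053 and -0.033 m and x of bar_c in the frame of clamp between -0.01 and 0.01 m and height (world z) of bar_c between 0.027 and 0.034 m) or (y of bar_d in the frame of clamp between -0.053 and -0.033 m and x of bar_d in the frame of clamp between -0.01 and 0.01 m and height (world z) of bar_d between 0.027 and 0.034 m)) and contact force between the fingers and anything else below 0.2 N and (height (world z) of bar_a above 0.027 m or horizontal distance between bar_a and tall_post above 0.165 m) and (height (world z) of bar_b above 0.027 m or horizontal distance between bar_b and tall_post above 0.165 m) and (height (world z) of bar_c above 0.027 m or horizontal distance between bar_c and tall_post above 0.165 m) and (height (world z) of bar_d above 0.027 m or horizontal distance between bar_d and tall_post above 0.165 m) and height (world z) of any of bar_a, bar_b, bar_c, bar_d below 0.027 m), for 0.2 s.
3. the third bar counted from the tall post lies, let go, in place 3 of the clamp counted from the fixed stop; the bars behind it are still on the rack (((y of bar_a in the frame of clamp between 0.009 and 0.029 m and x of bar_a in the frame of clamp between -0.01 and 0.01 m and height (world z) of bar_a between 0.027 and 0.034 m) or (y of bar_b in the frame of clamp between 0.009 and 0.029 m and x of bar_b in the frame of clamp between -0.01 and 0.01 m and height (world z) of bar_b between 0.027 and 0.034 m) or (y of bar_c in the frame of clamp between 0.009 and 0.029 m and x of bar_c in the frame of clamp between -0.01 and 0.01 m and height (world z) of bar_c between 0.027 and 0.034 m) or (y of bar_d in the frame of clamp between 0.009 and 0.029 m and x of bar_d in the frame of clamp between -0.01 and 0.01 m and height (world z) of bar_d between 0.027 and 0.034 m)) and contact force between the fingers and anything else below 0.2 N and (height (world z) of bar_a above 0.027 m or horizontal distance between bar_a and tall_post above 0.24 m) and (height (world z) of bar_b above 0.027 m or horizontal distance between bar_b and tall_post above 0.24 m) and (height (world z) of bar_c above 0.027 m or horizontal distance between bar_c and tall_post above 0.24 m) and (height (world z) of bar_d above 0.027 m or horizontal distance between bar_d and tall_post above 0.24 m) and height (world z) of any of bar_a, bar_b, bar_c, bar_d below 0.027 m), for 0.2 s.
4. the fourth bar counted from the tall post lies, let go, in place 4 of the clamp counted from the fixed stop; the bars behind it are still on the rack (((y of bar_a in the frame of clamp between 0.071 and 0.091 m and x of bar_a in the frame of clamp between -0.01 and 0.01 m and height (world z) of bar_a between 0.027 and 0.034 m) or (y of bar_b in the frame of clamp between 0.071 and 0.091 m and x of bar_b in the frame of clamp between -0.01 and 0.01 m and height (world z) of bar_b between 0.027 and 0.034 m) or (y of bar_c in the frame of clamp between 0.071 and 0.091 m and x of bar_c in the frame of clamp between -0.01 and 0.01 m and height (world z) of bar_c between 0.027 and 0.034 m) or (y of bar_d in the frame of clamp between 0.071 and 0.091 m and x of bar_d in the frame of clamp between -0.01 and 0.01 m and height (world z) of bar_d between 0.027 and 0.034 m)) and contact force between the fingers and anything else below 0.2 N and (height (world z) of bar_a above 0.027 m or horizontal distance between bar_a and tall_post above 0.315 m) and (height (world z) of bar_b above 0.027 m or horizontal distance between bar_b and tall_post above 0.315 m) and (height (world z) of bar_c above 0.027 m or horizontal distance between bar_c and tall_post above 0.315 m) and (height (world z) of bar_d above 0.027 m or horizontal distance between bar_d and tall_post above 0.315 m)), for 0.2 s.
At the end, for the whole second after the job is handed in: the four bars lie flat in the clamp, in row from the stop, each within 6 mm of its tight place along the row and 10 mm across it; the wedge stands upright in the last gap with its tip less than 21.5 mm above the clamp's underside (row tight), everything released and at rest (((y of bar_a in the frame of clamp between -0.115 and -0.103 m and x of bar_a in the frame of clamp between -0.01 and 0.01 m and height (world z) of bar_a between 0.027 and 0.034 m) or (y of bar_b in the frame of clamp between -0.115 and -0.103 m and x of bar_b in the frame of clamp between -0.01 and 0.01 m and height (world z) of bar_b between 0.027 and 0.034 m) or (y of bar_c in the frame of clamp between -0.115 and -0.103 m and x of bar_c in the frame of clamp between -0.01 and 0.01 m and height (world z) of bar_c between 0.027 and 0.034 m) or (y of bar_d in the frame of clamp between -0.115 and -0.103 m and x of bar_d in the frame of clamp between -0.01 and 0.01 m and height (world z) of bar_d between 0.027 and 0.034 m)) and ((y of bar_a in the frame of clamp between -0.053 and -0.041 m and x of bar_a in the frame of clamp between -0.01 and 0.01 m and height (world z) of bar_a between 0.027 and 0.034 m) or (y of bar_b in the frame of clamp between -0.053 and -0.041 m and x of bar_b in the frame of clamp between -0.01 and 0.01 m and height (world z) of bar_b between 0.027 and 0.034 m) or (y of bar_c in the frame of clamp between -0.053 and -0.041 m and x of bar_c in the frame of clamp between -0.01 and 0.01 m and height (world z) of bar_c between 0.027 and 0.034 m) or (y of bar_d in the frame of clamp between -0.053 and -0.041 m and x of bar_d in the frame of clamp between -0.01 and 0.01 m and height (world z) of bar_d between 0.027 and 0.034 m)) and ((y of bar_a in the frame of clamp between 0.009 and 0.021 m and x of bar_a in the frame of clamp between -0.01 and 0.01 m and height (world z) of bar_a between 0.027 and 0.034 m) or (y of bar_b in the frame of clamp between 0.009 and 0.021 m and x of bar_b in the frame of clamp between -0.01 and 0.01 m and height (world z) of bar_b between 0.027 and 0.034 m) or (y of bar_c in the frame of clamp between 0.009 and 0.021 m and x of bar_c in the frame of clamp between -0.01 and 0.01 m and height (world z) of bar_c between 0.027 and 0.034 m) or (y of bar_d in the frame of clamp between 0.009 and 0.021 m and x of bar_d in the frame of clamp between -0.01 and 0.01 m and height (world z) of bar_d between 0.027 and 0.034 m)) and ((y of bar_a in the frame of clamp between 0.071 and 0.083 m and x of bar_a in the frame of clamp between -0.01 and 0.01 m and height (world z) of bar_a between 0.027 and 0.034 m) or (y of bar_b in the frame of clamp between 0.071 and 0.083 m and x of bar_b in the frame of clamp between -0.01 and 0.01 m and height (world z) of bar_b between 0.027 and 0.034 m) or (y of bar_c in the frame of clamp between 0.071 and 0.083 m and x of bar_c in the frame of clamp between -0.01 and 0.01 m and height (world z) of bar_c between 0.027 and 0.034 m) or (y of bar_d in the frame of clamp between 0.071 and 0.083 m and x of bar_d in the frame of clamp between -0.01 and 0.01 m and height (world z) of bar_d between 0.027 and 0.034 m)) and contact force between the fingers and anything else below 0.2 N and x of wedge in the frame of clamp between -0.01 and 0.01 m and y of wedge in the frame of clamp between 0.105 and 0.142 m and z of wedge in the frame of clamp between 0.005 and 0.0215 m and angle between each of bar_a, bar_b, bar_c, bar_d, wedge's own z axis and vertical below 0.12 rad and linear speed of each of bar_a, bar_b, bar_c, bar_d, wedge below 0.02 m/s and angle between the y axis of each of bar_a, bar_b, bar_c, bar_d and the y axis of clamp, either way round below 0.15 rad); the robot touches nothing.
It fails at once if a bar is put or dropped on the table (height (world z) of any of bar_a, bar_b, bar_c, bar_d below 0.01 m).
It fails at once if the dropper bottle is knocked over (angle between dropper_bottle's own z axis and vertical above 0.5 rad).
It also fails if it takes over 99 s, if anything falls off the work surface, if the arm or the gripper's body presses on something with over 40 N, if the wrist force passes 120 N, or if a joint passes its speed limit or range.

### The arm

A 6-joint arm with a two-finger parallel gripper is mounted at the origin on a cart in front of the work surface, level with it; the furniture and walls round the work are solid. World frame = base frame: x ahead of the robot, y to its left, z up, the work surface at z = 0. Lengths are in m, angles in rad, forces in N, time in s.
With the tool pointing down it reaches from about 0.35 to 0.775 m from the base axis. Payload 7.3 kg.
Tool frame: the origin (TCP) lies at the very end of the fingers, on their centre line; the grasp point (between the pads) lies 19 mm behind it; z points along the fingers, x is the direction in which the jaws open and shut, and the axes are right-handed (so a half turn about z gives the same grasp; the last joint's range is limited). The gripper opens to 92 mm and grips with 3 to 60 N. Pads are 19 mm wide; open, the fingers measure 130 mm over their backs; the gripper's body (75 mm by 190 mm) begins 47 mm behind the grasp point.
Start: joints at [1.029, 0.342, 1.524, -0, 1.275, -0.146], TCP at [0.202, 0.484, 0.193] pointing down, gripper open.
Joint ranges: [-2.53, 2.53], [-0.77, 2.02], [0.04, 2.7], [-1, 4.14], [0.28, 2.66], [-3.11, 3.11]. Speed limits (rad/s): [2.57, 2.57, 3.14, 3.14, 3.14, 3.14].

### API

Orientations are given as [roll, pitch, yaw] about the fixed x, y, z axes, in that order (R = Rz(yaw) Ry(pitch) Rx(roll)).
In Python, from cell import robot, read_camera, nets gives the robot as it stands. The module is installed in compiled form; this text tells all that it offers.
- The arm moves only by the tool carry_out, never from a script. Its arguments are lists of equal length, an entry for each row: "translation": the shift along the tool's x, y, z in m, a list of three; "turn": the turn, a rotation vector about the tool's x, y, z in rad, a list of three; "gripper": the gripper's target within -1 to 1 (shut at 1, half-way at 0, fully open at -1). A call has 1 to 10 rows; each row shifts and turns the commanded pose from where the row before left it, along the tool's axes as they then stand; what a row does not reach is not made up. A row lasts 1/10 s, in which the tool goes at most 50 mm and 8.59 degrees, less where a joint would pass 70% of its speed; a pose out of reach is approached as far as the arm can. A call with a gripper value outside its range is refused whole. The fingers move at their own pace and stop on an object; "squeeze" is the grip in N (left out, the last holds). Time passes only in rows, so rows that do not move let the fingers close. It gives the time, the measured TCP pose, the force and the opening at its end, in the units of the state.
- robot.observe(): the state, without advancing time (a new reading comes with each control period).
- read_camera(name): name is "scene" or "top"; returns a dict with "img" (420x560x3 uint8, red, green, blue), "fx", "fy", "cx", "cy" (pixels), "world_from_camera" (4x4, takes a point from camera to world coordinates). Camera axes: x right, y down, z forward; pixel columns grow to the right and rows downward; lengths in m; the calibration is good to about 2 mm. A picture is of the moment at which its call begins. There is no depth.
- robot.hand_in(): hands the job in, once; it reports no verdict.
Trained networks look in a picture, given as the dict that the camera call returned (one of the last four; its "shot" number tells which), for a name from the list of things; names that differ only in an ending like _2 or _b are one class to them, and where a whole thing is asked for, a point or a joint stands for the part that bears it (a point fixed in the world has none). Each returns a list of dicts, best first, with "score" (0 to 1); they miss things now and then, are a little off and sometimes report something else, mostly with a low value. They report only what shows in the picture. A call takes as long as a camera call. They do not tell look-alikes from the thing itself.
- nets.regions_of(picture, name): "region" (420x560 bool, what is visible of it) and "pixel" ([column, row] in pixels, amid what is visible of it).
- nets.tip_of(picture, name): "pixel" ([column, row] in pixels: a listed point, or the origin of a listed thing).
The state is a dict: "time": time; "qpos": joint angles; "qvel": joint speeds; "joint_efforts": joint torques, N m; "tool_pos": TCP position; "tool_rot": TCP orientation; "contact_force": force on the tool from outside, world axes, zero at the start; "torque": the same for the moment, N m; "opening": finger opening in m.
Only numpy, scipy, OpenCV 4.12 (cv2) and the standard library are available. Lean on these libraries where they do the work, as an engineer would, in place of code of your own. Each camera call takes 0.05 s, during which the arm holds its last target. There are 200 camera calls.

## Working session

There is one attempt and no reset: what is moved stays moved. The work goes in short steps, Python scripts to look and compute and a tool call to move; the robot and the scene stay as the last step left them, time stands still between calls to the robot, and variables do not carry over. Pictures are saved under pics/ and viewed, about 12 in all and at most 16, crops included, and the job is handed in when it is done.

Besides the shell and the picture viewer there is one more tool, called after "Emit:" in YAML: its name, and indented under it one key for each argument. carry_out: Moves the arm, as the interface text tells. Its arguments: {"type":"object","properties":{"translation":{"type":"array","items":{"type":"array","items":{"type":"number"}}},"turn":{"type":"array","items":{"type":"array","items":{"type":"number"}}},"gripper":{"type":"array","items":{"type":"number"}},"squeeze":{"type":"number"}},"required":["translation","turn","gripper"]}

```bash
mkdir -p pics; python3 - <<'E'
from cell import robot, read_camera, nets
import cv2, numpy as np
print(robot.observe())
for n in ("scene","top"):
    p=read_camera(n); cv2.imwrite(f"pics/{n}0.png",p["img"][:,:,::-1]); print(n,p["fx"],p["cx"],p["cy"],p["world_from_camera"].round(3).tolist())
    for t in ("rack","tall_post","bar_a","bar_c","bar_d","clamp","clamp_block","wedge","dropper_bottle"):
        print(t,[(np.round(d["pixel"],1).tolist(),round(d["score"],2)) for d in nets.tip_of(p,t)][:5])
E
```

```text
{'time': 0.0, 'qpos': array([ 1.02899506e+00,  3.42733547e-01,  1.52502305e+00, -7.48527068e-06,
        1.27536438e+00, -1.46017031e-01]), 'qvel': array([ 0.00158724,  0.00123408,  0.00096594,  0.00033091, -0.00091326,
        0.00058607]), 'joint_efforts': array([ 2.33612918e-03, -4.31233513e+01, -2.44222963e+01,  7.19628436e-02,
        5.58283541e-02, -1.15244920e-04]), 'tool_pos': array([0.20215938, 0.48402842, 0.19243727]), 'tool_rot': array([-3.14137737e+00,  1.51309989e-03,  1.17501444e+00]), 'contact_force': array([-0.04062756,  0.37516586, -0.30443545]), 'torque': array([ 0.03876924, -0.07825808, -0.01824296]), 'opening': 0.09185061838704531}
scene 435.49994634193484 280.18030552284216 213.50197253912182 [[0.667, -0.424, 0.613, -0.239], [-0.745, -0.376, 0.55, -0.691], [-0.003, -0.824, -0.567, 0.751], [0.0, 0.0, 0.0, 1.0]]
rack [([251.4, 227.8], 0.63)]
tall_post [([207.0, 212.5], 0.54)]
bar_a [([255.6, 228.5], 0.89), ([277.7, 238.5], 0.85), ([247.0, 263.7], 0.7), ([328.0, 262.4], 0.61), ([216.0, 207.8], 0.56)]
bar_c [([255.6, 228.5], 0.89), ([277.7, 238.5], 0.85), ([247.0, 2
[... 458 characters left out ...]
355], [-1.0, -0.028, -0.001, -0.037], [0.004, -0.107, -0.994, 1.042], [0.0, 0.0, 0.0, 1.0]]
rack [([232.7, 215.1], 0.81)]
tall_post [([159.3, 212.9], 0.44)]
bar_a [([282.3, 214.0], 0.86), ([347.6, 196.6], 0.76), ([282.2, 261.6], 0.65), ([249.1, 216.0], 0.61), ([181.1, 215.1], 0.59)]
bar_c [([282.3, 214.0], 0.86), ([347.6, 196.6], 0.76), ([282.2, 261.6], 0.65), ([249.1, 216.0], 0.61), ([181.1, 215.1], 0.59)]
bar_d [([282.3, 214.0], 0.86), ([347.6, 196.6], 0.76), ([282.2, 261.6], 0.65), ([249.1, 216.0], 0.61), ([181.1, 215.1], 0.59)]
clamp [([224.1, 148.6], 0.88)]
clamp_block [([164.6, 149.1], 0.61)]
wedge [([125.0, 195.9], 0.54)]
dropper_bottle [([406.4, 191.4], 0.68), ([165.5, 147.1], 0.36)]
```

View pics/top0.png

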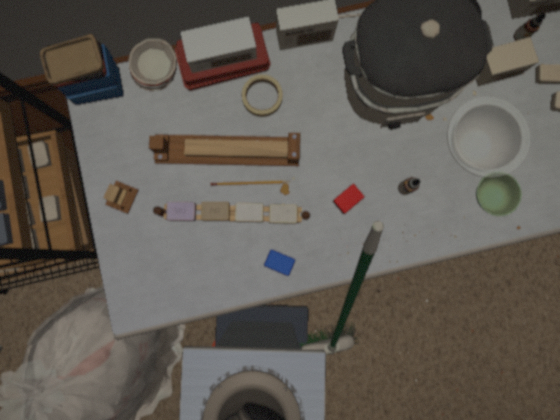

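View pics/scene0.png

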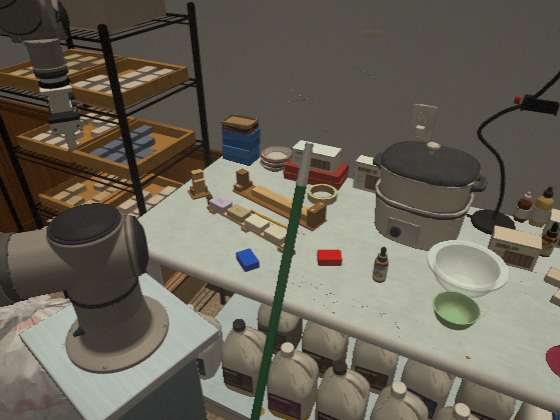

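The top view shows the rack row (lilac, tan, cream, cream at u 181–283, v≈213), the clamp above it with its narrow block on the left (158,145) and stop on the right (294,148), the wedge at (121,195) and the bottle at (410,185). A green pole stands near the robot's right. Next I'll zoom in on the posts.

```bash
cat > h.py <<'E'
import numpy as np, cv2
from cell import robot, read_camera, nets
def ray(p,px):
    T=p["world_from_camera"]; d=T[:3,:3]@np.array([(px[0]-p["cx"])/p["fx"],(px[1]-p["cy"])/p["fy"],1]); return T[:3,3],d
def at(p,px,z):
    o,d=ray(p,px); return o+d*(z-o[2])/d[2]
def proj(p,X):
    T=p["world_from_camera"]; c=T[:3,:3].T@(np.asarray(X)-T[:3,3]); return np.array([c[0]/c[2]*p["fx"]+p["cx"],c[1]/c[2]*p["fy"]+p["cy"]])
def tri(p,a,q,b):
    o1,d1=ray(p,a);o2,d2=ray(q,b)
    s=np.linalg.lstsq(np.c_[d1,-d2],o2-o1,rcond=None)[0]; x,y=o1+s[0]*d1,o2+s[1]*d2
    return (x+y)/2,np.linalg.norm(x-y)
def crop(p,u,v,w,h,k,name):
    i=p["img"][v:v+h,u:u+w,::-1]; cv2.imwrite(name,np.clip(cv2.resize(i,None,fx=k,fy=k,interpolation=cv2.INTER_CUBIC).astype(float)*1.5,0,255).astype(np.uint8))
E
python3 - <<'E'
from h import *
s=read_camera("scene");t=read_camera("top")
crop(t,100,125,220,105,3.6,"pics/tc.png"); crop(s,180,160,160,110,4.5,"pics/sc.png")
print("pole tip",tri(s,(307,148),t,(374,230)), "pole mid",)
for r in nets.regions_of(t,"bar_a"):
    m=r["region"].astype(np.uint8); c=at(t,r["pixel"],.049); b=cv2.minAreaRect(cv2.findNonZero(m))
    print(round(r["score"],2),np.round(r["pixel"],1),c.round(4),b, t["img"][r["region"]].mean(0).round())
for n,z in (("rack",0),("tall_post",0),("clamp",0),("clamp_block",.03),("wedge",.01),("dropper_bottle",0)):
    for p in(t,s):
        l=nets.tip_of(p,n); print(n,[(at(p,d["pixel"],z).round(4)[:2],round(d["score"],2)) for d in l[:2]])
E
```

```text
pole tip (array([ 0.40056962, -0.18918184,  0.35546281]), np.float64(0.002049400585482287)) pole mid
0.9 [177.9 210.7] [0.45   0.1737 0.049 ] ((181.0, 210.5), (19.0, 28.0), 90.0) [123. 114. 124.]
0.88 [347.6 197.6] [ 0.4895 -0.1976  0.049 ] ((347.8941345214844, 197.8765106201172), (18.113693237304688, 27.767099380493164), 49.398704528808594) [137.  45.  42.]
0.76 [282.2 214. ] [ 0.4492 -0.0547  0.049 ] ((282.5, 213.5), (19.0, 27.0), 90.0) [137. 131. 120.]
0.72 [249.2 212.8] [0.4498 0.0176 0.049 ] ((248.5, 211.5), (19.0, 27.0), 90.0) [140. 135. 126.]
0.59 [282.2 263. ] [ 0.3427 -0.0575  0.049 ] ((279.4051513671875, 261.887939453125), (27.70566177368164, 18.64551544189453), 23.198589324951172) [ 49.  73. 122.]
0.55 [217.  211.8] [0.45   0.0881 0.049 ] ((214.5, 210.0), (20.0, 29.0), 90.0) [119. 107.  89.]
rack [(array([0.4486, 0.0552]), 0.51), (array([0.4465, 0.025 ]), 0.28)]
rack [(array([0.4577, 0.0498]), 0.74)]
tall_post [(array([0.4456, 0.2277]), 0.53)]
tall_post [(array([0.4633, 0.0554]), 0.72), (array([0.454 , 0.1807]), 0.52)]
clamp [(array([0.4502, 0.1788]), 0.29)]
clamp [(array([0.6084, 0.0839]), 0.94)]
clamp_block [(array([0.5964, 0.2184]), 0.9)]
clamp_block [(array([0.6185, 0.2262]), 0.74), (array([0.4222, 0.175 ]), 0.6)]
wedge [(array([0.4784, 0.314 ]), 0.54)]
wedge [(array([0.4819, 0.3078]), 0.82)]
dropper_bottle [(array([ 0.5175, -0.3409]), 0.5)]
dropper_bottle [(array([ 0.5226, -0.3336]), 0.97)]
```

View pics/tc.png

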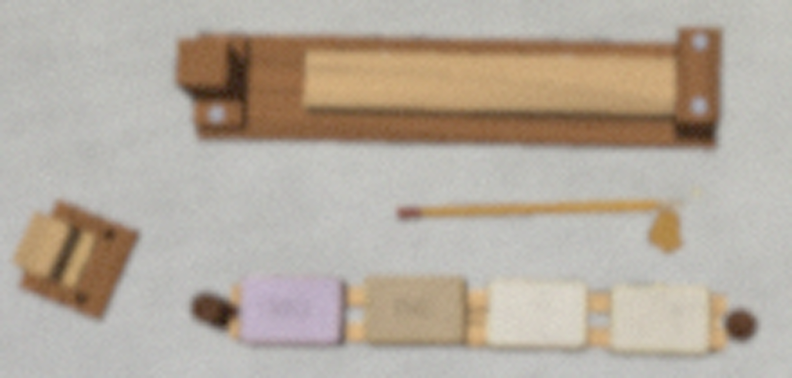

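View pics/sc.png

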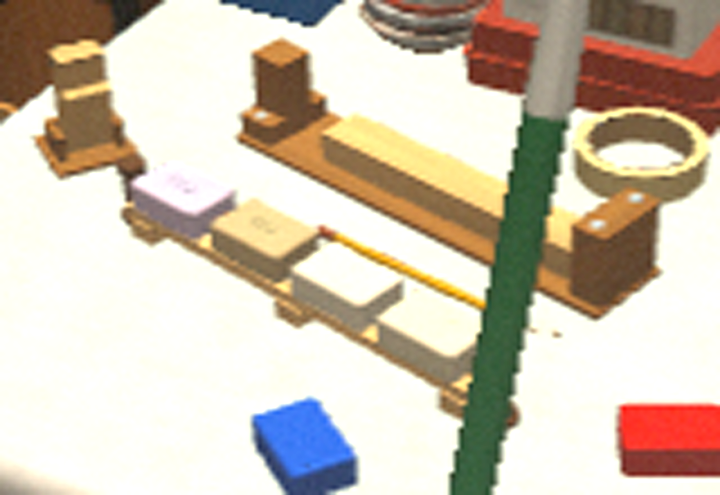

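The left (+y) post near the lilac bar is the tall one: in the top crop at (210,310) its side shows, and in the scene crop it rises at (130,175). The order is therefore lilac, tan, cream, cream, with the stop at the −y end. The wedge's back faces roughly +y, turned about 22°. Next I'll fit the poses from hand-picked corners.

```bash
python3 - <<'E'
from h import *
from scipy.optimize import least_squares
s=read_camera("scene");t=read_camera("top")
T=lambda u,v:(t,(100+u/3.6-.36,125+v/3.6-.36)); S=lambda u,v:(s,(180+u/4.5-.39,160+v/4.5-.39))
def fit(pts,x0):
    def res(q):
        c,n=np.cos(q[2]),np.sin(q[2])
        return np.concatenate([proj(p,(q[0]+c*X[0]-n*X[1],q[1]+n*X[0]+c*X[1],X[2]))-px for (p,px),X in pts])
    r=least_squares(res,x0,loss="soft_l1"); print(r.x.round(4)); print(res(r.x).reshape(-1,2).round(1).tolist()); return r.x
m=lambda *a:np.array(a)/1000
cl=[(T(678,28),m(30,-140,61)),(T(678,120),m(-30,-140,61)),(T(305,50),m(18,94,30)),(T(303,107),m(-18,94,30)),(T(230,38),m(15,134,67)),(T(230,90),m(-15,134,67)),
(S(325,138),m(-18,94,30)),(S(345,115),m(18,94,30)),(S(310,52),m(15,134,67)),(S(281,66),m(-15,134,67)),(S(570,234),m(-30,-140,61)),(S(627,190),m(30,-140,61))]
fit(cl,[.6,.08,0])
R=[]
for i,(y,a) in enumerate(zip((112.5,37.5,-37.5,-112.5),((240,277),(365,277),(488,279),(611,283)))): R.append((T(*a),m(21,y+31,49)))
for y,L in ((112.5,((133,190),(165,165),(235,182),(185,212))),(37.5,((213,230),(247,202),(320,235),(275,255))),(-37.5,((293,277),(330,243),(403,285),(360,300)))):
    for a,(sx,sy) in zip(L,((-21,31),(21,31),(21,-31),(-21,-31))): R.append((S(*a),m(sx,y+sy,49)))
fit(R,[.45,.06,0])
# pole line
o1,_=ray(s,(0,0));n1=np.cross(ray(s,(307,148))[1],ray(s,(262,410))[1])
o2,_=ray(t,(0,0));n2=np.cross(ray(t,(374,230))[1],ray(t,(337,338))[1])
d=np.cross(n1,n2); d/=d[2]
p0=np.linalg.lstsq(np.array([n1,n2]),[n1@o1,n2@o2],rcond=None)[0]; 
for z in(.36,.2,0,-.3): print("pole",(p0+d*(z-p0[2])).round(3))
E
```

```text
[0.5984 0.0763 0.0084]
[[0.5, -0.2], [-0.0, 1.0], [0.4, 0.5], [0.3, 0.2], [-0.3, 0.4], [-0.9, -0.6], [-1.0, -1.0], [2.3, -0.3], [0.1, 0.0], [-0.1, 0.4], [0.1, -1.7], [0.3, -0.7]]
[0.4505 0.0551 0.0194]
[[0.5, 0.3], [-0.0, 0.6], [-0.0, 0.4], [0.0, -0.4], [-1.8, -1.3], [1.6, -1.4], [0.3, 2.0], [1.0, 1.4], [-2.1, -1.0], [0.7, -0.8], [-0.3, -0.5], [-0.7, 1.5], [-1.4, -1.7], [0.8, -0.6], [0.8, -1.7], [0.0, 1.8]]
pole [ 0.404 -0.189  0.36 ]
pole [ 0.349 -0.202  0.2  ]
pole [ 0.281 -0.219  0.   ]
pole [ 0.179 -0.245 -0.3  ]
```

Emit:
carry_out:
  translation:
    - [0, 0, 0]
    - [0, 0, 0]
    - [0, 0, 0]
    - [0, 0, 0]
    - [0, 0, 0]
    - [0, 0, 0]
    - [0, 0, 0]
    - [0, 0, 0]
    - [0, 0, 0]
  turn:
    - [0, 0, 0.145]
    - [0, 0, 0.145]
    - [0, 0, 0.145]
    - [0, 0, 0.145]
    - [0, 0, 0.145]
    - [0, 0, 0.145]
    - [0, 0, 0.145]
    - [0, 0, 0.145]
    - [0, 0, 0]
  gripper: [-0.35, -0.35, -0.35, -0.35, -0.35, -0.35, -0.35, -0.35, -0.35]
  squeeze: 20

```text
time: 2.75
tool_pos: [0.2024, 0.4844, 0.1932]
tool_rot: [-3.141, -0.0, 0.014]
contact_force: [0.2, 0.3, 0.1]
opening: 0.062
```

```bash
cat >> h.py <<'E'
def to(*targets):
    """print tool-frame shift from the present pose to each world target, in sequence (mm), and the present state"""
    from scipy.spatial.transform import Rotation as Ro
    o=robot.observe(); R=Ro.from_euler("xyz",o["tool_rot"]).as_matrix(); p=o["tool_pos"]
    print("t %.2f pos %s rpy %s open %.4f F %s"%(o["time"],p.round(4),o["tool_rot"].round(4),o["opening"],o["contact_force"].round(2)))
    for g in targets:
        print((R.T@(np.array(g)-p)*1000).round(1)); p=np.array(g)
E
python3 -c "
from h import *
to((.4483,.1676,.19),(.4483,.1676,.019))"
```

```text
t 2.75 pos [0.2024 0.4844 0.1932] rpy [-3.1415e+00 -1.0000e-04  1.3700e-02] open 0.0620 F [0.24 0.33 0.14]
[241.5 320.2   3.1]
[ -0.   0. 171.]
```

Emit:
carry_out:
  translation:
    - [0.03, 0.04, 0]
    - [0.03, 0.04, 0]
    - [0.03, 0.04, 0]
    - [0.03, 0.04, 0]
    - [0.03, 0.04, 0]
    - [0.03, 0.04, 0]
    - [0.03, 0.04, 0]
    - [0.0315, 0.04, 0.04]
    - [0, 0, 0.05]
    - [0, 0, 0]
  turn:
    - [0, 0, 0]
    - [0, 0, 0]
    - [0, 0, 0]
    - [0, 0, 0]
    - [0, 0, 0]
    - [0, 0, 0]
    - [0, 0, 0]
    - [0, 0, 0]
    - [0, 0, 0]
    - [0, 0, 0]
  gripper: [-0.35, -0.35, -0.35, -0.35, -0.35, -0.35, -0.35, -0.35, -0.35, -0.35]

```text
time: 3.75
tool_pos: [0.4377, 0.1751, 0.1075]
tool_rot: [3.139, 0.011, 0.016]
contact_force: [-0.5, 0.2, 0.5]
opening: 0.0618
```

```bash
python3 -c "
from h import *
to((.4483,.1676,.019))
p=read_camera('top');crop(p,100,125,220,105,3.6,'pics/t1.png')
p=read_camera('scene');crop(p,140,110,200,150,4,'pics/s1.png')"
```

```text
t 3.75 pos [0.4377 0.1751 0.1075] rpy [3.1394 0.0114 0.0159] open 0.0618 F [-0.45  0.25  0.46]
[11.5  7.5 88.4]
```

View pics/s1.png

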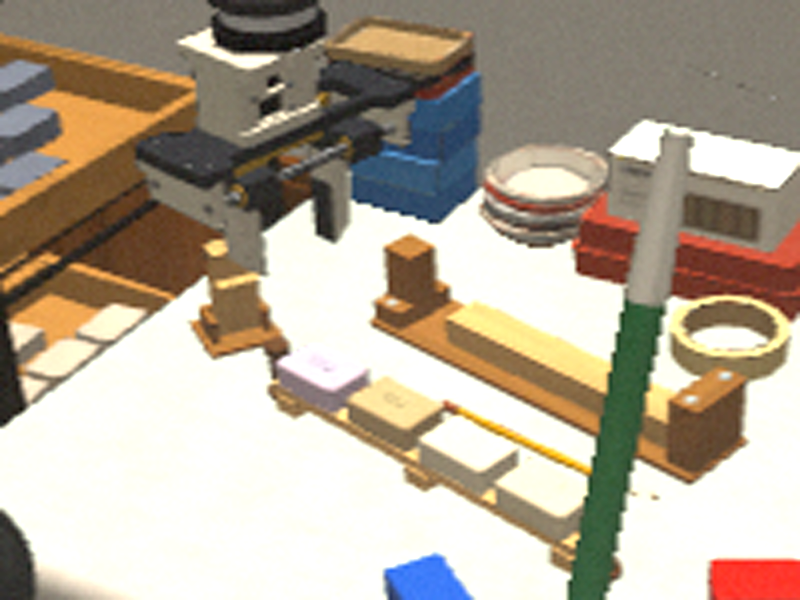

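The scene crop shows the gripper hovering over the lilac bar at (322,375) with the jaws along x and a clear way down. The pole is well to the right.

Emit:
carry_out:
  translation:
    - [0, 0, 0]
  turn:
    - [0, 0, 0]
  gripper: [-0.35]

```text
time: 3.95
tool_pos: [0.4424, 0.1781, 0.1144]
tool_rot: [-3.141, -0.003, 0.018]
contact_force: [0.1, -0.4, 0.3]
opening: 0.0618
```

```bash
python3 -c "
from h import *
to((.4483,.1676,.019))"
```

```text
t 3.95 pos [0.4424 0.1781 0.1144] rpy [-3.1407 -0.0034  0.0176] open 0.0618 F [ 0.07 -0.38  0.31]
[ 5.4 10.7 95.5]
```

View pics/t1.png

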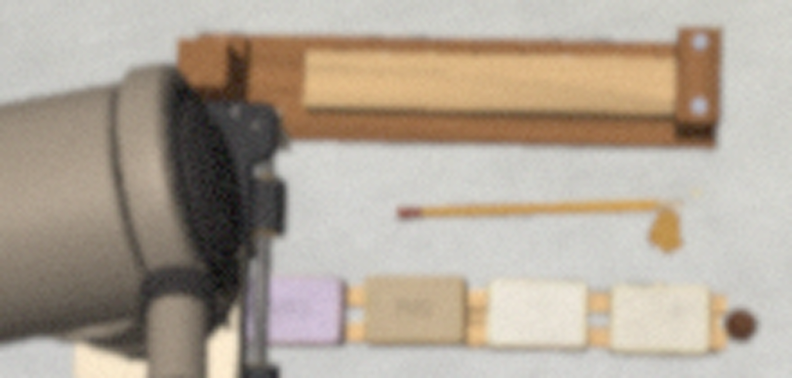

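The top crop shows the arm above the lilac bar, a little left of it, and the measured offset agrees. I'll correct for that and go down.

Emit:
carry_out:
  translation:
    - [0.0055, 0.0105, 0.015]
    - [0, 0, 0.02]
    - [0, 0, 0.02]
    - [0, 0, 0.02]
    - [0, 0, 0.01]
    - [0, 0, 0]
    - [0, 0, 0]
  turn:
    - [0, 0, 0]
    - [0, 0, 0]
    - [0, 0, 0]
    - [0, 0, 0]
    - [0, 0, 0]
    - [0, 0, 0]
    - [0, 0, 0]
  gripper: [-0.35, -0.35, -0.35, -0.35, -0.35, -0.35, -0.35]

```text
time: 4.65
tool_pos: [0.4479, 0.1673, 0.0286]
tool_rot: [-3.141, -0.002, 0.016]
contact_force: [-0.2, -0.3, 0.9]
opening: 0.0619
```

```bash
python3 -c "
from h import *
to((.4483,.1676,.020))
p=read_camera('scene');crop(p,140,130,160,110,5,'pics/s2.png')"
```

```text
t 4.65 pos [0.4479 0.1673 0.0286] rpy [-3.1411e+00 -2.2000e-03  1.6100e-02] open 0.0619 F [-0.16 -0.26  0.85]
[ 0.4 -0.3  8.6]
```

View pics/s2.png

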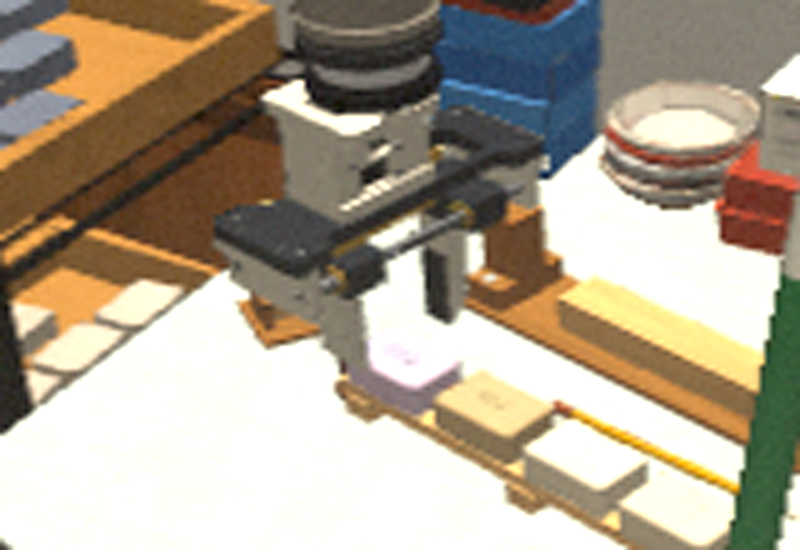

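The fingers straddle the lilac bar at (405,365), centred on it. I'll go down and grip.

Emit:
carry_out:
  translation:
    - [0, 0, 0.0085]
    - [0, 0, 0]
    - [0, 0, 0]
    - [0, 0, 0]
    - [0, 0, 0]
    - [0, 0, 0]
  turn:
    - [0, 0, 0]
    - [0, 0, 0]
    - [0, 0, 0]
    - [0, 0, 0]
    - [0, 0, 0]
    - [0, 0, 0]
  gripper: [-0.35, 1, 1, 1, 1, 1]

```text
time: 5.3
tool_pos: [0.4471, 0.1667, 0.0188]
tool_rot: [-3.141, -0.0, 0.015]
contact_force: [-0.0, -0.9, 1.1]
opening: 0.0266
```

```bash
python3 -c "
from h import *
to((.4483,.1676,.12),(.5993,-.0277,.12),(.5993,-.0277,.0275))"
```

```text
t 5.30 pos [0.4471 0.1667 0.0188] rpy [-3.1415e+00 -2.0000e-04  1.5000e-02] open 0.0266 F [-0.03 -0.89  1.08]
[   1.2   -0.9 -101.2]
[148.1 197.5   0. ]
[-0.   0.  92.5]
```

```bash
python3 -c "
from h import *
to()
p=read_camera('scene');crop(p,170,160,130,90,6,'pics/s3.png')
to()"
```

```text
t 5.30 pos [0.4471 0.1667 0.0188] rpy [-3.1415e+00 -2.0000e-04  1.5000e-02] open 0.0266 F [-0.03 -0.89  1.08]
t 5.35 pos [0.4471 0.1667 0.0188] rpy [-3.1415e+00 -2.0000e-04  1.5000e-02] open 0.0226 F [ 0.35  0.06 -0.36]
```

View pics/s3.png

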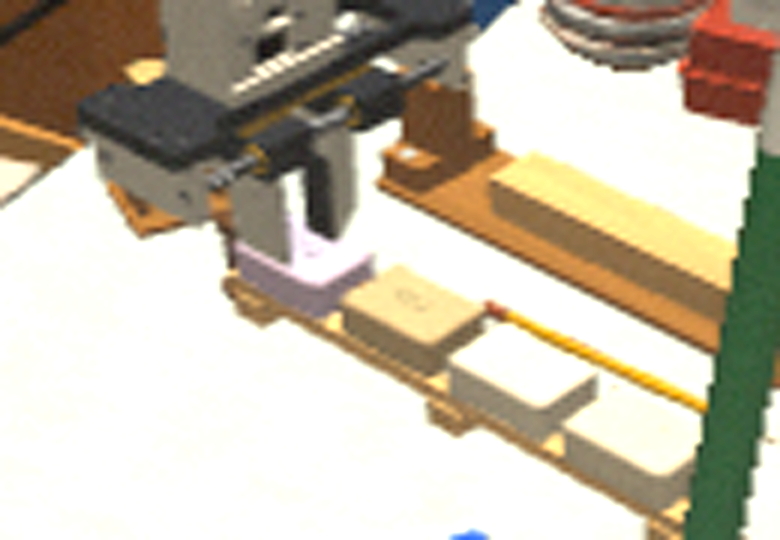

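```bash
python3 -c "
from h import *
p=read_camera('scene')
f=lambda X:((proj(p,X)-[170,160])*6).round()
for X in ((.436,.1667,.0188),(.436,.1572,.0188),(.436,.1572,.049),(.458,.1572,.049),(.469,.199,.049),(.427,.137,.049),(.436,.2,.06),(.436,.2,.019)): print(X,f(X))
to()
p=read_camera('top');crop(p,100,125,160,105,5,'pics/t2.png')
"
```

```text
(0.436, 0.1667, 0.0188) [286. 310.]
(0.436, 0.1572, 0.0188) [299. 317.]
(0.436, 0.1572, 0.049) [294. 266.]
(0.458, 0.1572, 0.049) [327. 248.]
(0.469, 0.199, 0.049) [288. 209.]
(0.427, 0.137, 0.049) [308. 289.]
(0.436, 0.2, 0.06) [234. 216.]
(0.436, 0.2, 0.019) [242. 285.]
t 5.40 pos [0.447  0.1667 0.0188] rpy [-3.1415e+00 -1.0000e-04  1.5000e-02] open 0.0186 F [ 0.16  0.01 -0.12]
```

View pics/t2.png

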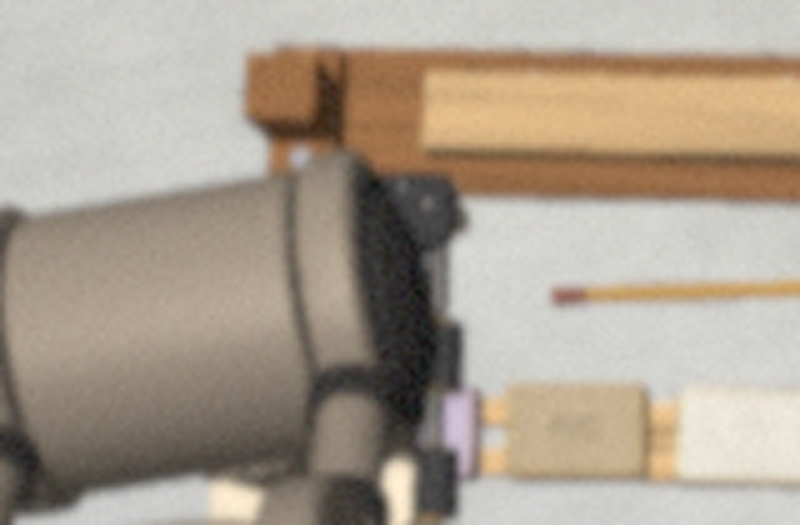

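The fingers closed above the bar. The tips show at about (270,262), where the reported z of 0.019 would put them near (299,317), so they are really at z≈0.05. I'll check the height offset with a gentle touch on the bar's top.

Emit:
carry_out:
  translation:
    - [0, 0, 0]
    - [0, 0, 0.001]
    - [0, 0, 0.001]
    - [0, 0, 0]
  turn:
    - [0, 0, 0]
    - [0, 0, 0]
    - [0, 0, 0]
    - [0, 0, 0]
  gripper: [0.5, 0.5, 0.5, 0.5]

```text
time: 5.85
tool_pos: [0.4469, 0.1667, 0.0166]
tool_rot: [-3.142, 0.0, 0.015]
contact_force: [0.3, -0.9, 0.3]
opening: 0.0233
```

Emit:
carry_out:
  translation:
    - [0, 0, 0.001]
    - [0, 0, 0.001]
    - [0, 0, 0]
  turn:
    - [0, 0, 0]
    - [0, 0, 0]
    - [0, 0, 0]
  gripper: [0.5, 0.5, 0.5]

```text
time: 6.15
tool_pos: [0.4472, 0.1667, 0.0157]
tool_rot: [-3.141, -0.001, 0.015]
contact_force: [-2.9, -1.3, 10.6]
opening: 0.0233
```

```bash
python3 -c "
from h import *
p=read_camera('scene');crop(p,190,170,80,60,10,'pics/s4.png')
to()"
```

```text
t 6.20 pos [0.4472 0.1667 0.0156] rpy [-3.1415e+00 -6.0000e-04  1.5000e-02] open 0.0230 F [-3.01 -1.44 10.7 ]
```

View pics/s4.png

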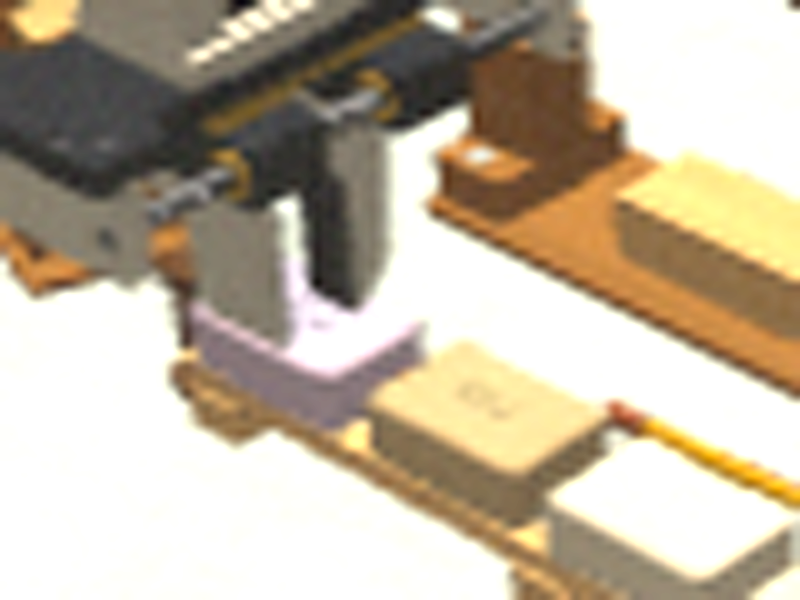

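The tips touch the bar top at reported z≈0.016, where the true height is 0.049, so the reported z reads about 33 mm low. I'll check for a sideways offset from this picture.

```bash
python3 -c "
from h import *
p=read_camera('scene')
for a in ((200,325),(290,348),(320,290),(365,310)): print(a,at(p,(190+a[0]/10-.45,170+a[1]/10-.45),.049).round(4))
print(((proj(p,(.4483,.1676,.049))-[190,170])*10).round())
o=robot.observe();print(o['qpos'].round(4),o['torque'].round(2))
"
```

```text
(200, 325) [0.4256 0.1873 0.049 ]
(290, 348) [0.435 0.158 0.049]
(320, 290) [0.4621 0.1751 0.049 ]
(365, 310) [0.4636 0.1568 0.049 ]
[298. 313.]
[ 0.1961  0.4876  1.8748 -0.      0.7784  0.181 ] [-0.26  0.61 -0.04]
```

Emit:
carry_out:
  translation:
    - [0, 0, -0.01]
    - [0, 0, -0.003]
    - [0, 0, 0]
    - [0, 0, 0]
    - [0, 0, 0]
    - [0.001, 0, 0.005]
    - [0, 0, 0.012]
    - [0, 0, 0.01]
    - [0, 0, 0]
    - [0, 0, 0]
  turn:
    - [0, 0, 0]
    - [0, 0, 0]
    - [0, 0, 0]
    - [0, 0, 0]
    - [0, 0, 0]
    - [0, 0, 0]
    - [0, 0, 0]
    - [0, 0, 0]
    - [0, 0, 0]
    - [0, 0, 0]
  gripper: [0.5, -0.35, -0.35, -0.35, -0.35, -0.35, -0.35, -0.35, -0.35, -0.35]

```text
time: 7.25
tool_pos: [0.4478, 0.1667, 0.0004]
tool_rot: [3.141, 0.001, 0.015]
contact_force: [-0.2, -0.2, -0.8]
opening: 0.062
```

Tips are now about 16 mm below the bar top with no contact, so the offset is confirmed. I'll go down another 13 mm and grip.

Emit:
carry_out:
  translation:
    - [0, 0, 0.007]
    - [0, 0, 0.006]
    - [0, 0, 0]
    - [0, 0, 0]
    - [0, 0, 0]
    - [0, 0, 0]
    - [0, 0, 0]
  turn:
    - [0, 0, 0]
    - [0, 0, 0]
    - [0, 0, 0]
    - [0, 0, 0]
    - [0, 0, 0]
    - [0, 0, 0]
    - [0, 0, 0]
  gripper: [-0.35, -0.35, -0.35, 1, 1, 1, 1]

```text
time: 7.95
tool_pos: [0.4483, 0.1668, -0.0121]
tool_rot: [-3.141, -0.001, 0.015]
contact_force: [0.9, 0.6, 1.3]
opening: 0.042
```

```bash
python3 -c "
from h import *
to((.4483,.1676,.07),(.5993,-.0277,.07),(.5993,-.0277,-.005))"
```

```text
t 7.95 pos [ 0.4483  0.1668 -0.0121] rpy [-3.1414e+00 -7.0000e-04  1.5000e-02] open 0.0420 F [0.93 0.58 1.27]
[  0.1  -0.9 -82.1]
[1.481e+02 1.975e+02 1.000e-01]
[-0.1  0.  75. ]
```

Emit:
carry_out:
  translation:
    - [0, 0, -0.01]
    - [0, 0, -0.018]
    - [0, 0, -0.018]
    - [0, 0, -0.018]
    - [0, 0, -0.018]
    - [0.015, 0.02, 0]
    - [0.015, 0.02, 0]
    - [0.015, 0.02, 0]
    - [0.015, 0.02, 0]
    - [0.015, 0.02, 0]
  turn:
    - [0, 0, 0]
    - [0, 0, 0]
    - [0, 0, 0]
    - [0, 0, 0]
    - [0, 0, 0]
    - [0, 0, 0]
    - [0, 0, 0]
    - [0, 0, 0]
    - [0, 0, 0]
    - [0, 0, 0]
  gripper: [1, 1, 1, 1, 1, 1, 1, 1, 1, 1]

```text
time: 8.95
tool_pos: [0.5249, 0.067, 0.0704]
tool_rot: [-3.141, -0.0, 0.015]
contact_force: [-0.1, 0.2, -0.9]
opening: 0.0418
```

Emit:
carry_out:
  translation:
    - [0.015, 0.02, 0]
    - [0.015, 0.02, 0]
    - [0.015, 0.02, 0]
    - [0.015, 0.02, 0]
    - [0.013, 0.0165, 0]
    - [0, 0, 0]
    - [0, 0, 0]
    - [0, 0, 0]
  turn:
    - [0, 0, 0]
    - [0, 0, 0]
    - [0, 0, 0]
    - [0, 0, 0]
    - [0, 0, 0]
    - [0, 0, 0]
    - [0, 0, 0]
    - [0, 0, 0]
  gripper: [1, 1, 1, 1, 1, 1, 1, 1]

```text
time: 9.75
tool_pos: [0.5981, -0.0267, 0.0698]
tool_rot: [-3.141, 0.001, 0.016]
contact_force: [-0.1, 0.1, -1.2]
opening: 0.0415
```

```bash
python3 -c "
from h import *
to((.599,-.0275,-.004))
p=read_camera('scene');crop(p,200,130,160,120,5,'pics/s5.png')
p=read_camera('top');crop(p,100,125,220,105,3.6,'pics/t5.png')
"
```

```text
t 9.75 pos [ 0.5981 -0.0267  0.0698] rpy [-3.1411e+00  1.0000e-03  1.5500e-02] open 0.0415 F [-0.12  0.12 -1.16]
[ 1.   0.8 73.8]
```

View pics/s5.png

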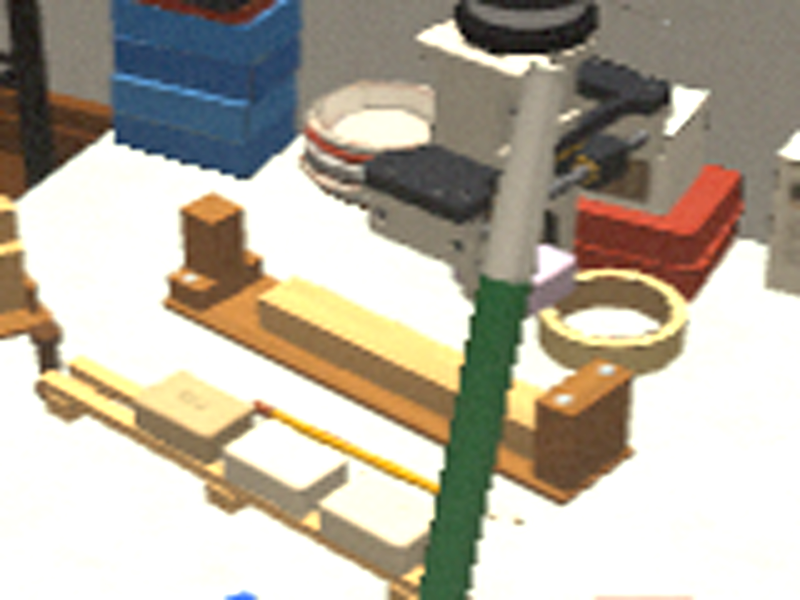

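The lilac bar is in the grip above the stop end of the clamp, and the tan and two cream bars are still on the rack. The top shows a ring just beyond the clamp, so I'll open the jaws only a little there. Lowering now.

Emit:
carry_out:
  translation:
    - [0.001, 0.001, 0.015]
    - [0, 0, 0.02]
    - [0, 0, 0.02]
    - [0, 0, 0.012]
    - [0, 0, 0.004]
    - [0, 0, 0.003]
    - [0, 0, 0]
    - [0, 0, 0]
  turn:
    - [0, 0, 0]
    - [0, 0, 0]
    - [0, 0, 0]
    - [0, 0, 0]
    - [0, 0, 0]
    - [0, 0, 0]
    - [0, 0, 0]
    - [0, 0, 0]
  gripper: [1, 1, 1, 1, 1, 1, 1, 1]

```text
time: 10.65
tool_pos: [0.6005, -0.0286, -0.0035]
tool_rot: [3.141, -0.001, 0.015]
contact_force: [0.7, 0.0, -1.3]
opening: 0.0418
```

Emit:
carry_out:
  translation:
    - [0, 0, 0.001]
    - [0, 0, 0.001]
    - [0, 0, 0]
  turn:
    - [0, 0, 0]
    - [0, 0, 0]
    - [0, 0, 0]
  gripper: [1, 1, 1]

```text
time: 10.95
tool_pos: [0.6002, -0.0286, -0.006]
tool_rot: [3.142, -0.001, 0.015]
contact_force: [-0.2, -0.2, 0.1]
opening: 0.0417
```

Emit:
carry_out:
  translation:
    - [0, 0.0015, 0]
    - [0, 0.0015, 0]
    - [0, 0, 0]
  turn:
    - [0, 0, 0]
    - [0, 0, 0]
    - [0, 0, 0]
  gripper: [1, 1, 1]

```text
time: 11.25
tool_pos: [0.6002, -0.0317, -0.006]
tool_rot: [-3.142, -0.001, 0.015]
contact_force: [0.0, -0.2, 1.4]
opening: 0.042
```

Emit:
carry_out:
  translation:
    - [0, 0.001, 0]
    - [0, 0.001, 0]
    - [0, 0, 0]
  turn:
    - [0, 0, 0]
    - [0, 0, 0]
    - [0, 0, 0]
  gripper: [1, 1, 1]

```text
time: 11.55
tool_pos: [0.6002, -0.0336, -0.006]
tool_rot: [-3.142, -0.001, 0.015]
contact_force: [-0.6, 2.3, 2.8]
opening: 0.0415
```

Emit:
carry_out:
  translation:
    - [0, 0.001, 0]
    - [0, 0.0005, 0]
    - [0, 0, 0]
  turn:
    - [0, 0, 0]
    - [0, 0, 0]
    - [0, 0, 0]
  gripper: [1, 1, 1]

```text
time: 11.85
tool_pos: [0.6002, -0.0337, -0.0061]
tool_rot: [-3.14, -0.0, 0.015]
contact_force: [0.2, 7.5, 3.6]
opening: 0.0418
```

Emit:
carry_out:
  translation:
    - [0, 0, 0]
    - [0, 0, 0]
    - [0, 0, 0]
    - [0, 0, -0.008]
    - [0, 0, -0.02]
    - [0, 0, -0.02]
    - [0, 0, -0.02]
    - [0, 0, 0]
    - [0, 0, 0]
  turn:
    - [0, 0, 0]
    - [0, 0, 0]
    - [0, 0, 0]
    - [0, 0, 0]
    - [0, 0, 0]
    - [0, 0, 0]
    - [0, 0, 0]
    - [0, 0, 0]
    - [0, 0, 0]
  gripper: [-0.15, -0.15, -0.15, -0.15, -0.15, -0.15, -0.15, -0.35, -0.35]

```text
time: 12.75
tool_pos: [0.6001, -0.0352, 0.062]
tool_rot: [3.141, -0.001, 0.015]
contact_force: [-0.4, 0.0, -0.9]
opening: 0.0609
```

```bash
python3 -c "
from h import *
to((.4498,.092,.065),(.4498,.092,-.012))
p=read_camera('scene');crop(p,200,130,160,120,5,'pics/s6.png')
p=read_camera('top');crop(p,100,125,220,105,3.6,'pics/t6.png')
"
```

```text
t 12.75 pos [ 0.6001 -0.0352  0.062 ] rpy [ 3.1414e+00 -8.0000e-04  1.4900e-02] open 0.0609 F [-0.38  0.05 -0.85]
[-148.4 -129.4   -3.2]
[-0.1 -0.  77. ]
```

View pics/s6.png

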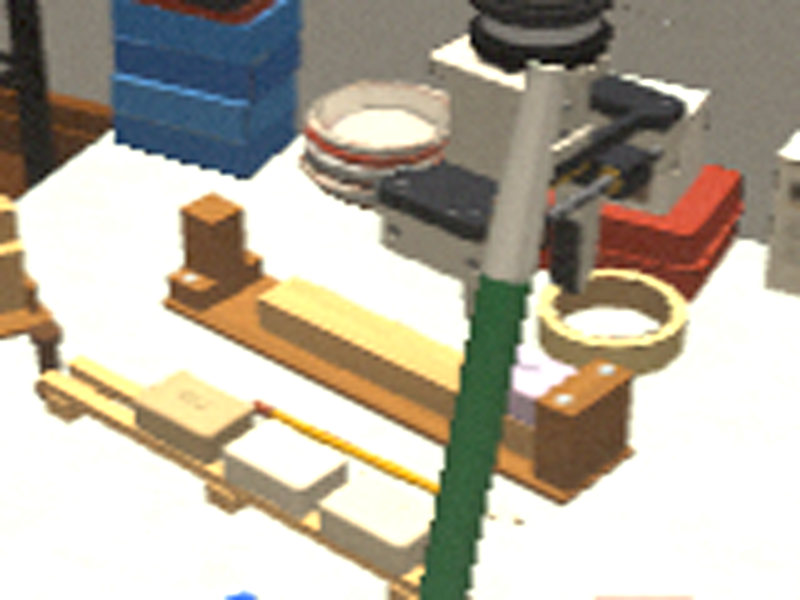

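The lilac bar lies against the stop. Next is the tan bar.

Emit:
carry_out:
  translation:
    - [-0.0165, -0.0144, 0]
    - [-0.0165, -0.0144, 0]
    - [-0.0165, -0.0144, 0]
    - [-0.0165, -0.0144, 0]
    - [-0.0165, -0.0144, 0]
    - [-0.0165, -0.0144, 0]
    - [-0.0165, -0.0144, 0]
    - [-0.0165, -0.0144, 0]
    - [-0.0164, -0.0142, 0]
    - [0, 0, 0]
  turn:
    - [0, 0, 0]
    - [0, 0, 0]
    - [0, 0, 0]
    - [0, 0, 0]
    - [0, 0, 0]
    - [0, 0, 0]
    - [0, 0, 0]
    - [0, 0, 0]
    - [0, 0, 0]
    - [0, 0, 0]
  gripper: [-0.35, -0.35, -0.35, -0.35, -0.35, -0.35, -0.35, -0.35, -0.35, -0.35]

```text
time: 13.85
tool_pos: [0.4469, 0.0932, 0.0608]
tool_rot: [-3.141, 0.004, 0.017]
contact_force: [0.2, -0.2, -0.4]
opening: 0.0621
```

Emit:
carry_out:
  translation:
    - [0, 0, 0.01]
    - [0, 0, 0.015]
    - [0, 0, 0.015]
    - [0, 0, 0.01]
    - [0, 0, 0]
    - [0, 0, 0]
  turn:
    - [0, 0, 0]
    - [0, 0, 0]
    - [0, 0, 0]
    - [0, 0, 0]
    - [0, 0, 0]
    - [0, 0, 0]
  gripper: [-0.35, -0.35, -0.35, -0.35, -0.35, -0.35]

```text
time: 14.45
tool_pos: [0.45, 0.0918, 0.0115]
tool_rot: [-3.142, 0.0, 0.015]
contact_force: [0.9, 0.5, 0.3]
opening: 0.0619
```

Emit:
carry_out:
  translation:
    - [0, 0, 0.01]
    - [0, 0, 0.01]
    - [0, 0, 0.0035]
    - [0, 0, 0]
    - [0, 0, 0]
    - [0, 0, 0]
    - [0, 0, 0]
    - [0, 0, 0]
  turn:
    - [0, 0, 0]
    - [0, 0, 0]
    - [0, 0, 0]
    - [0, 0, 0]
    - [0, 0, 0]
    - [0, 0, 0]
    - [0, 0, 0]
    - [0, 0, 0]
  gripper: [-0.35, -0.35, -0.35, -0.35, 1, 1, 1, 1]

```text
time: 15.25
tool_pos: [0.4501, 0.0922, -0.0115]
tool_rot: [-3.141, -0.001, 0.015]
contact_force: [1.0, 0.8, 1.5]
opening: 0.0418
```

```bash
python3 -c "
from h import *
to((.4498,.092,.07),(.5990,.0345,.07),(.5990,.0345,-.003))"
```

```text
t 15.25 pos [ 0.4501  0.0922 -0.0115] rpy [-3.1415e+00 -9.0000e-04  1.5000e-02] open 0.0418 F [0.97 0.79 1.46]
[ -0.2   0.1 -81.5]
[1.483e+02 5.970e+01 1.000e-01]
[-0.1  0.  73. ]
```

Emit:
carry_out:
  translation:
    - [0, 0, -0.01]
    - [0, 0, -0.018]
    - [0, 0, -0.018]
    - [0, 0, -0.018]
    - [0, 0, -0.018]
    - [0.018, 0.0075, 0]
    - [0.018, 0.0075, 0]
    - [0.018, 0.0075, 0]
    - [0.018, 0.0075, 0]
    - [0.018, 0.0075, 0]
  turn:
    - [0, 0, 0]
    - [0, 0, 0]
    - [0, 0, 0]
    - [0, 0, 0]
    - [0, 0, 0]
    - [0, 0, 0]
    - [0, 0, 0]
    - [0, 0, 0]
    - [0, 0, 0]
    - [0, 0, 0]
  gripper: [1, 1, 1, 1, 1, 1, 1, 1, 1, 1]

```text
time: 16.25
tool_pos: [0.5408, 0.0557, 0.0709]
tool_rot: [-3.142, -0.0, 0.015]
contact_force: [0.7, 0.1, -1.8]
opening: 0.0417
```

Emit:
carry_out:
  translation:
    - [0.018, 0.0075, 0]
    - [0.018, 0.0075, 0]
    - [0.018, 0.0075, 0]
    - [0.0043, 0, 0]
    - [0, 0, 0]
    - [0, 0, 0]
    - [0, 0, 0]
  turn:
    - [0, 0, 0]
    - [0, 0, 0]
    - [0, 0, 0]
    - [0, 0, 0]
    - [0, 0, 0]
    - [0, 0, 0]
    - [0, 0, 0]
  gripper: [1, 1, 1, 1, 1, 1, 1]

```text
time: 16.95
tool_pos: [0.598, 0.0349, 0.0704]
tool_rot: [-3.141, 0.001, 0.016]
contact_force: [0.1, 0.1, -1.1]
opening: 0.0415
```

Emit:
carry_out:
  translation:
    - [0, 0, 0.015]
    - [0, 0, 0.02]
    - [0, 0, 0.02]
    - [0, 0, 0.012]
    - [0, 0, 0.004]
    - [0, 0, 0.003]
    - [0, 0, 0]
    - [0, 0, 0.001]
    - [0, 0, 0.001]
    - [0, 0, 0]
  turn:
    - [0, 0, 0]
    - [0, 0, 0]
    - [0, 0, 0]
    - [0, 0, 0]
    - [0, 0, 0]
    - [0, 0, 0]
    - [0, 0, 0]
    - [0, 0, 0]
    - [0, 0, 0]
    - [0, 0, 0]
  gripper: [1, 1, 1, 1, 1, 1, 1, 1, 1, 1]

```text
time: 17.95
tool_pos: [0.5992, 0.0344, -0.0054]
tool_rot: [-3.142, -0.001, 0.015]
contact_force: [0.1, -0.2, -1.1]
opening: 0.0418
```

Emit:
carry_out:
  translation:
    - [0, 0.0015, 0]
    - [0, 0.0015, 0]
    - [0, 0.001, 0]
    - [0, 0, 0]
  turn:
    - [0, 0, 0]
    - [0, 0, 0]
    - [0, 0, 0]
    - [0, 0, 0]
  gripper: [1, 1, 1, 1]

```text
time: 18.35
tool_pos: [0.5993, 0.0302, -0.0054]
tool_rot: [-3.142, -0.001, 0.015]
contact_force: [0.6, -0.1, 1.5]
opening: 0.0418
```

Emit:
carry_out:
  translation:
    - [0, 0.001, 0]
    - [0, 0.001, 0]
    - [0, 0, 0]
  turn:
    - [0, 0, 0]
    - [0, 0, 0]
    - [0, 0, 0]
  gripper: [1, 1, 1]

```text
time: 18.65
tool_pos: [0.5993, 0.0285, -0.0054]
tool_rot: [-3.141, -0.001, 0.015]
contact_force: [-0.4, 1.6, 4.0]
opening: 0.0418
```

Emit:
carry_out:
  translation:
    - [0, 0.001, 0]
    - [0, 0, 0]
  turn:
    - [0, 0, 0]
    - [0, 0, 0]
  gripper: [1, 1]

```text
time: 18.85
tool_pos: [0.5993, 0.0283, -0.0055]
tool_rot: [-3.14, -0.001, 0.015]
contact_force: [0.1, 6.1, 4.2]
opening: 0.0416
```

Contact came exactly where expected (0.0284). I'll release, lift and go to bar 3.

Emit:
carry_out:
  translation:
    - [0, 0, 0]
    - [0, 0, 0]
    - [0, 0, 0]
    - [0, 0, -0.008]
    - [0, 0, -0.02]
    - [0, 0, -0.02]
    - [0, 0, -0.02]
    - [0, 0, 0]
    - [0, 0, 0]
  turn:
    - [0, 0, 0]
    - [0, 0, 0]
    - [0, 0, 0]
    - [0, 0, 0]
    - [0, 0, 0]
    - [0, 0, 0]
    - [0, 0, 0]
    - [0, 0, 0]
    - [0, 0, 0]
  gripper: [-0.15, -0.15, -0.15, -0.15, -0.15, -0.15, -0.15, -0.35, -0.35]

```text
time: 19.75
tool_pos: [0.5991, 0.0272, 0.0624]
tool_rot: [3.142, -0.001, 0.015]
contact_force: [-0.0, -0.4, -1.0]
opening: 0.0609
```

```bash
python3 -c "
from h import *
to((.4512,.017,.062),(.4512,.017,-.012))"
```

```text
t 19.75 pos [0.5991 0.0272 0.0624] rpy [ 3.1415e+00 -7.0000e-04  1.4900e-02] open 0.0609 F [-0.04 -0.38 -1.04]
[-148.     8.     0.3]
[-0.1 -0.  74. ]
```

Emit:
carry_out:
  translation:
    - [-0.0185, 0.001, 0]
    - [-0.0185, 0.001, 0]
    - [-0.0185, 0.001, 0]
    - [-0.0185, 0.001, 0]
    - [-0.0185, 0.001, 0]
    - [-0.0185, 0.001, 0]
    - [-0.0185, 0.001, 0]
    - [-0.0185, 0.001, 0]
    - [0, 0, 0]
    - [0, 0, 0]
  turn:
    - [0, 0, 0]
    - [0, 0, 0]
    - [0, 0, 0]
    - [0, 0, 0]
    - [0, 0, 0]
    - [0, 0, 0]
    - [0, 0, 0]
    - [0, 0, 0]
    - [0, 0, 0]
    - [0, 0, 0]
  gripper: [-0.35, -0.35, -0.35, -0.35, -0.35, -0.35, -0.35, -0.35, -0.35, -0.35]

```text
time: 20.75
tool_pos: [0.4514, 0.0171, 0.0619]
tool_rot: [-3.141, 0.0, 0.015]
contact_force: [-0.2, 0.4, 0.5]
opening: 0.062
```

Emit:
carry_out:
  translation:
    - [0, 0, 0.01]
    - [0, 0, 0.015]
    - [0, 0, 0.015]
    - [0, 0, 0.01]
    - [0, 0, 0]
    - [0, 0, 0]
  turn:
    - [0, 0, 0]
    - [0, 0, 0]
    - [0, 0, 0]
    - [0, 0, 0]
    - [0, 0, 0]
    - [0, 0, 0]
  gripper: [-0.35, -0.35, -0.35, -0.35, -0.35, -0.35]

```text
time: 21.35
tool_pos: [0.4514, 0.0172, 0.012]
tool_rot: [-3.141, 0.0, 0.015]
contact_force: [0.4, 0.1, 0.2]
opening: 0.0621
```

Emit:
carry_out:
  translation:
    - [0, 0, 0.01]
    - [0, 0, 0.01]
    - [0, 0, 0.0035]
    - [0, 0, 0]
    - [0, 0, 0]
    - [0, 0, 0]
    - [0, 0, 0]
    - [0, 0, 0]
  turn:
    - [0, 0, 0]
    - [0, 0, 0]
    - [0, 0, 0]
    - [0, 0, 0]
    - [0, 0, 0]
    - [0, 0, 0]
    - [0, 0, 0]
    - [0, 0, 0]
  gripper: [-0.35, -0.35, -0.35, -0.35, 1, 1, 1, 1]

```text
time: 22.15
tool_pos: [0.4515, 0.0171, -0.011]
tool_rot: [3.142, -0.001, 0.015]
contact_force: [0.6, -0.1, 0.9]
opening: 0.0415
```

```bash
python3 -c "
from h import *
to((.4512,.017,.07),(.5985,.0965,.07))"
```

```text
t 22.15 pos [ 0.4515  0.0171 -0.011 ] rpy [ 3.1416e+00 -8.0000e-04  1.5000e-02] open 0.0415 F [ 0.61 -0.13  0.9 ]
[ -0.2   0.1 -81. ]
[ 1.485e+02 -7.730e+01  1.000e-01]
```

Emit:
carry_out:
  translation:
    - [0, 0, -0.01]
    - [0, 0, -0.018]
    - [0, 0, -0.018]
    - [0, 0, -0.018]
    - [0, 0, -0.018]
    - [0.018, -0.0095, 0]
    - [0.018, -0.0095, 0]
    - [0.018, -0.0095, 0]
    - [0.018, -0.0095, 0]
    - [0.018, -0.0095, 0]
  turn:
    - [0, 0, 0]
    - [0, 0, 0]
    - [0, 0, 0]
    - [0, 0, 0]
    - [0, 0, 0]
    - [0, 0, 0]
    - [0, 0, 0]
    - [0, 0, 0]
    - [0, 0, 0]
    - [0, 0, 0]
  gripper: [1, 1, 1, 1, 1, 1, 1, 1, 1, 1]

```text
time: 23.15
tool_pos: [0.5409, 0.0664, 0.0714]
tool_rot: [-3.142, 0.0, 0.015]
contact_force: [0.5, 1.0, -1.6]
opening: 0.0416
```

Emit:
carry_out:
  translation:
    - [0.018, -0.0095, 0]
    - [0.018, -0.0095, 0]
    - [0.018, -0.0095, 0]
    - [0.003, -0.0012, 0]
    - [0, 0, 0]
    - [0, 0, 0]
    - [0, 0, 0]
  turn:
    - [0, 0, 0]
    - [0, 0, 0]
    - [0, 0, 0]
    - [0, 0, 0]
    - [0, 0, 0]
    - [0, 0, 0]
    - [0, 0, 0]
  gripper: [1, 1, 1, 1, 1, 1, 1]

```text
time: 23.85
tool_pos: [0.5962, 0.0961, 0.0709]
tool_rot: [3.142, 0.001, 0.015]
contact_force: [0.5, 0.4, -1.2]
opening: 0.0415
```

Emit:
carry_out:
  translation:
    - [0.001, 0, 0.015]
    - [0, 0, 0.02]
    - [0, 0, 0.02]
    - [0, 0, 0.012]
    - [0, 0, 0.004]
    - [0, 0, 0.003]
    - [0, 0, 0]
    - [0, 0, 0.001]
    - [0, 0, 0.001]
    - [0, 0, 0]
  turn:
    - [0, 0, 0]
    - [0, 0, 0]
    - [0, 0, 0]
    - [0, 0, 0]
    - [0, 0, 0]
    - [0, 0, 0]
    - [0, 0, 0]
    - [0, 0, 0]
    - [0, 0, 0]
    - [0, 0, 0]
  gripper: [1, 1, 1, 1, 1, 1, 1, 1, 1, 1]

```text
time: 24.85
tool_pos: [0.5982, 0.0966, -0.0049]
tool_rot: [-3.142, -0.001, 0.015]
contact_force: [-0.6, -0.7, -0.7]
opening: 0.0416
```

Emit:
carry_out:
  translation:
    - [0, 0.0015, 0]
    - [0, 0.0015, 0]
    - [0, 0.001, 0]
    - [0, 0, 0]
  turn:
    - [0, 0, 0]
    - [0, 0, 0]
    - [0, 0, 0]
    - [0, 0, 0]
  gripper: [1, 1, 1, 1]

```text
time: 25.25
tool_pos: [0.5983, 0.0924, -0.005]
tool_rot: [-3.142, -0.001, 0.015]
contact_force: [0.3, -0.1, 1.2]
opening: 0.0416
```

Emit:
carry_out:
  translation:
    - [0, 0.001, 0]
    - [0, 0.001, 0]
    - [0, 0, 0]
  turn:
    - [0, 0, 0]
    - [0, 0, 0]
    - [0, 0, 0]
  gripper: [1, 1, 1]

```text
time: 25.55
tool_pos: [0.5983, 0.0909, -0.005]
tool_rot: [-3.141, -0.001, 0.015]
contact_force: [-0.0, 2.7, 3.1]
opening: 0.0419
```

Emit:
carry_out:
  translation:
    - [0, 0.001, 0]
    - [0, 0, 0]
  turn:
    - [0, 0, 0]
    - [0, 0, 0]
  gripper: [1, 1]

```text
time: 25.75
tool_pos: [0.5983, 0.0906, -0.005]
tool_rot: [-3.14, -0.001, 0.015]
contact_force: [0.5, 6.4, 3.6]
opening: 0.0421
```

Emit:
carry_out:
  translation:
    - [0, 0, 0]
    - [0, 0, 0]
    - [0, 0, 0]
    - [0, 0, -0.008]
    - [0, 0, -0.02]
    - [0, 0, -0.02]
    - [0, 0, -0.02]
    - [0, 0, 0]
    - [0, 0, 0]
  turn:
    - [0, 0, 0]
    - [0, 0, 0]
    - [0, 0, 0]
    - [0, 0, 0]
    - [0, 0, 0]
    - [0, 0, 0]
    - [0, 0, 0]
    - [0, 0, 0]
    - [0, 0, 0]
  gripper: [-0.15, -0.15, -0.15, -0.15, -0.15, -0.15, -0.15, -0.35, -0.35]

```text
time: 26.65
tool_pos: [0.5982, 0.0894, 0.063]
tool_rot: [3.142, -0.001, 0.015]
contact_force: [-0.2, -0.1, -0.5]
opening: 0.061
```

```bash
python3 -c "
from h import *
to((.4527,-.058,.062),(.4527,-.058,-.012))"
```

```text
t 26.65 pos [0.5982 0.0894 0.063 ] rpy [ 3.1416e+00 -8.0000e-04  1.4900e-02] open 0.0610 F [-0.17 -0.14 -0.5 ]
[-147.6  145.2    0.8]
[-0.1 -0.  74. ]
```

Emit:
carry_out:
  translation:
    - [-0.0164, 0.016, 0]
    - [-0.0164, 0.016, 0]
    - [-0.0164, 0.016, 0]
    - [-0.0164, 0.016, 0]
    - [-0.0164, 0.016, 0]
    - [-0.0164, 0.016, 0]
    - [-0.0164, 0.016, 0]
    - [-0.0164, 0.016, 0]
    - [-0.0164, 0.0172, 0]
    - [0, 0, 0]
  turn:
    - [0, 0, 0]
    - [0, 0, 0]
    - [0, 0, 0]
    - [0, 0, 0]
    - [0, 0, 0]
    - [0, 0, 0]
    - [0, 0, 0]
    - [0, 0, 0]
    - [0, 0, 0]
    - [0, 0, 0]
  gripper: [-0.12, -0.12, -0.12, -0.12, -0.12, -0.12, -0.12, -0.12, -0.12, -0.12]

```text
time: 27.65
tool_pos: [0.4501, -0.0588, 0.0616]
tool_rot: [-3.141, 0.004, 0.013]
contact_force: [1.0, 0.6, -0.3]
opening: 0.0514
```

Emit:
carry_out:
  translation:
    - [0, 0, 0.01]
    - [0, 0, 0.01]
    - [0, 0, 0]
    - [0, 0, 0]
  turn:
    - [0, 0, 0]
    - [0, 0, 0]
    - [0, 0, 0]
    - [0, 0, 0]
  gripper: [-0.12, -0.12, -0.12, -0.12]

```text
time: 28.05
tool_pos: [0.4525, -0.0572, 0.042]
tool_rot: [-3.141, 0.001, 0.016]
contact_force: [-0.4, -0.3, 0.7]
opening: 0.0513
```

```bash
python3 -c "
from h import *
to((.4527,-.058,-.009))
p=read_camera('top');crop(p,230,160,90,75,8,'pics/t7.png')"
```

```text
t 28.05 pos [ 0.4525 -0.0572  0.042 ] rpy [-3.141e+00  1.500e-03  1.590e-02] open 0.0513 F [-0.41 -0.32  0.74]
[ 0.2  0.8 51. ]
```

View pics/t7.png

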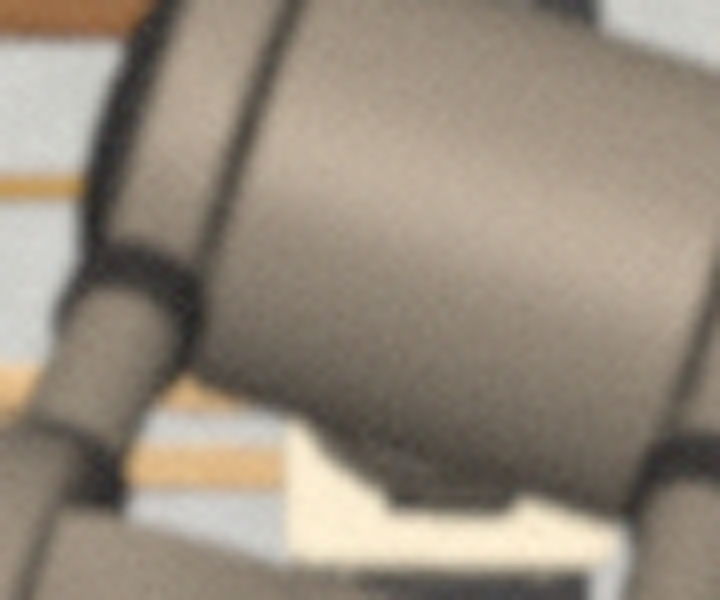

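This top view is mostly blocked by the arm, with only the gripper body showing at (290–620, 420–560). I'll go down in steps and watch the force.

Emit:
carry_out:
  translation:
    - [0, 0.0005, 0.01]
    - [0, 0, 0.01]
    - [0, 0, 0.005]
    - [0, 0, 0.005]
    - [0, 0, 0]
  turn:
    - [0, 0, 0]
    - [0, 0, 0]
    - [0, 0, 0]
    - [0, 0, 0]
    - [0, 0, 0]
  gripper: [-0.12, -0.12, -0.12, -0.12, -0.12]

```text
time: 28.6
tool_pos: [0.4522, -0.0582, 0.012]
tool_rot: [-3.141, 0.001, 0.015]
contact_force: [0.3, -0.6, 0.3]
opening: 0.0514
```

Emit:
carry_out:
  translation:
    - [0, 0, 0.01]
    - [0, 0, 0.005]
    - [0, 0, 0.0055]
    - [0, 0, 0]
    - [0, 0, 0]
  turn:
    - [0, 0, 0]
    - [0, 0, 0]
    - [0, 0, 0]
    - [0, 0, 0]
    - [0, 0, 0]
  gripper: [-0.12, -0.12, -0.12, -0.12, -0.12]

```text
time: 29.1
tool_pos: [0.4527, -0.0583, -0.0079]
tool_rot: [-3.141, 0.0, 0.015]
contact_force: [0.1, 0.4, -0.5]
opening: 0.0516
```

Emit:
carry_out:
  translation:
    - [0, 0, 0]
    - [0, 0, 0]
    - [0, 0, 0]
    - [0, 0, 0]
  turn:
    - [0, 0, 0]
    - [0, 0, 0]
    - [0, 0, 0]
    - [0, 0, 0]
  gripper: [1, 1, 1, 1]

```text
time: 29.5
tool_pos: [0.4529, -0.0584, -0.0076]
tool_rot: [3.142, -0.001, 0.015]
contact_force: [-0.1, -1.0, 1.2]
opening: 0.0414
```

```bash
python3 -c "
from h import *
to((.4527,-.058,.07),(.5978,.1585,.07))"
```

```text
t 29.50 pos [ 0.4529 -0.0584 -0.0076] rpy [ 3.1415e+00 -5.0000e-04  1.5000e-02] open 0.0414 F [-0.11 -1.    1.22]
[ -0.1  -0.4 -77.6]
[ 1.483e+02 -2.143e+02  1.000e-01]
```

Emit:
carry_out:
  translation:
    - [0, 0, -0.01]
    - [0, 0, -0.018]
    - [0, 0, -0.018]
    - [0, 0, -0.018]
    - [0, 0, -0.014]
    - [0.0135, -0.0195, 0]
    - [0.0135, -0.0195, 0]
    - [0.0135, -0.0195, 0]
    - [0.0135, -0.0195, 0]
    - [0.0135, -0.0195, 0]
  turn:
    - [0, 0, 0]
    - [0, 0, 0]
    - [0, 0, 0]
    - [0, 0, 0]
    - [0, 0, 0]
    - [0, 0, 0]
    - [0, 0, 0]
    - [0, 0, 0]
    - [0, 0, 0]
    - [0, 0, 0]
  gripper: [1, 1, 1, 1, 1, 1, 1, 1, 1, 1]

```text
time: 30.5
tool_pos: [0.519, 0.041, 0.0708]
tool_rot: [-3.142, -0.0, 0.015]
contact_force: [-1.2, -0.7, -0.9]
opening: 0.0412
```

Emit:
carry_out:
  translation:
    - [0.0135, -0.0195, 0]
    - [0.0135, -0.0195, 0]
    - [0.0135, -0.0195, 0]
    - [0.0135, -0.0195, 0]
    - [0.0135, -0.0195, 0]
    - [0.0133, -0.0195, 0]
    - [0, 0, 0]
    - [0, 0, 0]
    - [0, 0, 0]
  turn:
    - [0, 0, 0]
    - [0, 0, 0]
    - [0, 0, 0]
    - [0, 0, 0]
    - [0, 0, 0]
    - [0, 0, 0]
    - [0, 0, 0]
    - [0, 0, 0]
    - [0, 0, 0]
  gripper: [1, 1, 1, 1, 1, 1, 1, 1, 1]

```text
time: 31.4
tool_pos: [0.5971, 0.1576, 0.0703]
tool_rot: [3.141, 0.001, 0.015]
contact_force: [0.8, 0.8, -1.1]
opening: 0.0414
```

Emit:
carry_out:
  translation:
    - [0.0005, 0, 0.015]
    - [0, 0, 0.02]
    - [0, 0, 0.018]
    - [0, 0, 0.01]
    - [0, 0, 0.004]
    - [0, 0, 0.003]
    - [0, 0, 0]
    - [0, 0, 0.001]
    - [0, 0, 0.001]
    - [0, 0, 0]
  turn:
    - [0, 0, 0]
    - [0, 0, 0]
    - [0, 0, 0]
    - [0, 0, 0]
    - [0, 0, 0]
    - [0, 0, 0]
    - [0, 0, 0]
    - [0, 0, 0]
    - [0, 0, 0]
    - [0, 0, 0]
  gripper: [1, 1, 1, 1, 1, 1, 1, 1, 1, 1]

```text
time: 32.4
tool_pos: [0.5984, 0.1584, -0.0015]
tool_rot: [-3.141, -0.0, 0.015]
contact_force: [-0.4, 1.1, 0.6]
opening: 0.0413
```

Emit:
carry_out:
  translation:
    - [0, 0.0015, 0]
    - [0, 0.0015, 0]
    - [0, 0.001, 0]
    - [0, 0, 0]
  turn:
    - [0, 0, 0]
    - [0, 0, 0]
    - [0, 0, 0]
    - [0, 0, 0]
  gripper: [1, 1, 1, 1]

```text
time: 32.8
tool_pos: [0.5985, 0.1542, -0.0015]
tool_rot: [-3.142, -0.0, 0.015]
contact_force: [-0.5, -0.2, 1.7]
opening: 0.0414
```

Emit:
carry_out:
  translation:
    - [0, 0.001, 0]
    - [0, 0.001, 0]
    - [0, 0, 0]
  turn:
    - [0, 0, 0]
    - [0, 0, 0]
    - [0, 0, 0]
  gripper: [1, 1, 1]

```text
time: 33.1
tool_pos: [0.5986, 0.1523, -0.0015]
tool_rot: [-3.141, -0.001, 0.015]
contact_force: [-1.0, 0.5, 1.6]
opening: 0.0412
```

Emit:
carry_out:
  translation:
    - [0, 0.001, 0]
    - [0, 0, 0]
  turn:
    - [0, 0, 0]
    - [0, 0, 0]
  gripper: [1, 1]

```text
time: 33.3
tool_pos: [0.5986, 0.1518, -0.0015]
tool_rot: [-3.141, -0.001, 0.015]
contact_force: [-0.6, 2.8, 2.7]
opening: 0.0415
```

Emit:
carry_out:
  translation:
    - [0, 0.0005, 0]
    - [0, 0, 0]
  turn:
    - [0, 0, 0]
    - [0, 0, 0]
  gripper: [1, 1]

```text
time: 33.5
tool_pos: [0.5986, 0.1516, -0.0015]
tool_rot: [-3.141, -0.001, 0.015]
contact_force: [0.4, 5.3, 2.5]
opening: 0.0413
```

Emit:
carry_out:
  translation:
    - [0, 0, 0]
    - [0, 0, 0]
    - [0, 0, 0]
    - [0, 0, -0.008]
    - [0, 0, -0.02]
    - [0, 0, -0.02]
    - [0, 0, -0.02]
    - [0, 0.02, -0.02]
    - [0, 0.02, -0.01]
    - [0, 0, 0]
  turn:
    - [0, 0, 0]
    - [0, 0, 0]
    - [0, 0, 0]
    - [0, 0, 0]
    - [0, 0, 0]
    - [0, 0, 0]
    - [0, 0, 0]
    - [0, 0, 0]
    - [0, 0, 0]
    - [0, 0, 0]
  gripper: [-0.15, -0.15, -0.15, -0.15, -0.15, -0.15, -0.15, -0.2, -0.2, -0.2]

```text
time: 34.5
tool_pos: [0.6003, 0.1087, 0.0987]
tool_rot: [3.141, -0.004, 0.013]
contact_force: [0.1, -0.8, 0.1]
opening: 0.0555
```

```bash
python3 -c "
from h import *
to()
s=read_camera('scene');t=read_camera('top')
k=8
a=cv2.resize(s['img'][160:218,180:228],None,fx=k,fy=k,interpolation=cv2.INTER_CUBIC)
b=cv2.resize(t['img'][172:230,98:148],None,fx=k,fy=k,interpolation=cv2.INTER_CUBIC)
c=np.hstack([a,b])[:,:,::-1]; print(c.shape); cv2.imwrite('pics/w.png',np.clip(c*1.3,0,255).astype(np.uint8))
"
```

```text
t 34.50 pos [0.6003 0.1087 0.0987] rpy [ 3.141  -0.004   0.0129] open 0.0555 F [ 0.06 -0.8   0.05]
(464, 784, 3)
```

View pics/w.png

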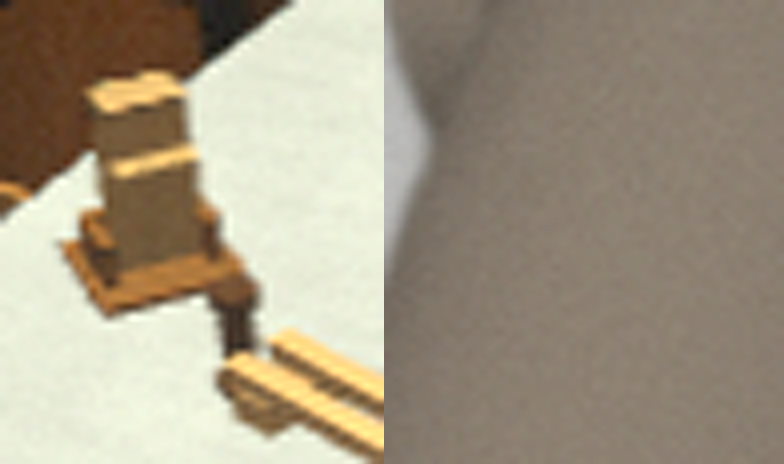

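The picture shows the wedge upright in its stand with its sloped front facing the camera; the arm hides the top view. I'll fit the pose from these corners plus the earlier top crop.

```bash
python3 - <<'E'
from h import *
from scipy.optimize import least_squares
s=read_camera("scene");t=read_camera("top")
T=lambda u,v:(t,(100+u/3.6-.36,125+v/3.6-.36)); S=lambda u,v:(s,(180+u/8-.44,160+v/8-.44))
m=lambda *a:np.array(a)/1000
P=[(S(115,178),m(-17,-24.5,54)),(S(200,158),m(17,-24.5,54)),(S(100,112),m(-17,-17,80)),(S(187,95),m(17,-17,80)),(S(85,92),m(-17,7,80)),(S(175,72),m(17,7,80)),
(T(77,228),m(17,-17,80)),(T(58,282),m(-17,-17,80)),(T(38,212),m(17,7,80)),(T(15,262),m(-17,7,80)),(T(97,238),m(17,-24.5,54)),(T(73,291),m(-17,-24.5,54))]
def res(q):
    c,n=np.cos(q[2]),np.sin(q[2])
    return np.concatenate([proj(p,(q[0]+c*X[0]-n*X[1],q[1]+n*X[0]+c*X[1],q[3]+X[2]))-px for (p,px),X in P])
q=least_squares(res,[.48,.31,-.38,.008],loss="soft_l1").x; print(q.round(4)); print(res(q).reshape(-1,2).round(1).tolist())
c,n=np.cos(q[2]),np.sin(q[2]); h=np.array([q[0]+n*.005,q[1]-c*.005]); print("head centre",h)
to((h[0],h[1],.12-.033+.02))
E
```

```text
[ 0.4819  0.3113 -0.3904  0.0074]
[[0.3, 0.3], [0.1, 0.4], [0.5, 0.2], [0.1, 0.0], [0.2, -0.6], [-0.7, -0.4], [-0.4, -0.0], [-2.3, -0.4], [0.2, -0.1], [-0.5, 0.5], [1.1, 0.4], [0.9, -0.1]]
head centre [0.47998716 0.30668613]
t 34.70 pos [0.5985 0.1114 0.0957] rpy [-3.1413e+00  1.2000e-03  1.5200e-02] open 0.0551 F [-0.15 -0.78  0.47]
[-115.5 -197.1  -11.1]
```

Emit:
carry_out:
  translation:
    - [-0.0128, -0.0219, 0]
    - [-0.0128, -0.0219, 0]
    - [-0.0128, -0.0219, 0]
    - [-0.0128, -0.0219, 0]
    - [-0.0128, -0.0219, 0]
    - [-0.0128, -0.0219, 0]
    - [-0.0128, -0.0219, 0]
    - [-0.0128, -0.0219, 0]
    - [-0.0131, -0.0219, 0]
    - [0, 0, 0]
  turn:
    - [0, 0, 0]
    - [0, 0, 0]
    - [0, 0, 0]
    - [0, 0, 0]
    - [0, 0, 0]
    - [0, 0, 0]
    - [0, 0, 0]
    - [0, 0, 0]
    - [0, 0, 0]
    - [0, 0, 0]
  gripper: [-0.35, -0.35, -0.35, -0.35, -0.35, -0.35, -0.35, -0.35, -0.35, -0.35]

```text
time: 35.7
tool_pos: [0.4781, 0.309, 0.0955]
tool_rot: [-3.141, 0.002, 0.019]
contact_force: [0.7, -0.8, -0.4]
opening: 0.0618
```

Emit:
carry_out:
  translation:
    - [0, 0, 0]
    - [0, 0, 0]
    - [0, 0, 0]
    - [0, 0, 0]
    - [0, 0, 0]
    - [0, 0, 0]
  turn:
    - [0, 0, 0.1]
    - [0, 0, 0.1]
    - [0, 0, 0.1]
    - [0, 0, 0.105]
    - [0, 0, 0]
    - [0, 0, 0]
  gripper: [-0.35, -0.35, -0.35, -0.35, -0.35, -0.35]

```text
time: 36.3
tool_pos: [0.4805, 0.306, 0.0959]
tool_rot: [3.141, 0.0, -0.387]
contact_force: [-0.2, 0.0, 0.1]
opening: 0.0618
```

```bash
python3 -c "
from h import *
to((.48,.3067,.0234))"
```

```text
t 36.30 pos [0.4805 0.306  0.0959] rpy [ 3.1411e+00  4.0000e-04 -3.8720e-01] open 0.0618 F [-0.19  0.02  0.1 ]
[-0.7 -0.5 72.5]
```

Emit:
carry_out:
  translation:
    - [-0.0005, -0.0005, 0.01]
    - [0, 0, 0.015]
    - [0, 0, 0.015]
    - [0, 0, 0.01]
    - [0, 0, 0]
    - [0, 0, 0]
  turn:
    - [0, 0, 0]
    - [0, 0, 0]
    - [0, 0, 0]
    - [0, 0, 0]
    - [0, 0, 0]
    - [0, 0, 0]
  gripper: [-0.35, -0.35, -0.35, -0.35, -0.35, -0.35]

```text
time: 36.9
tool_pos: [0.4803, 0.3069, 0.0462]
tool_rot: [3.142, 0.0, -0.39]
contact_force: [1.0, 0.4, 0.1]
opening: 0.062
```

Emit:
carry_out:
  translation:
    - [0, 0, 0.01]
    - [0, 0, 0.01]
    - [0, 0, 0.0025]
    - [0, 0, 0]
    - [0, 0, 0]
    - [0, 0, 0]
    - [0, 0, 0]
    - [0, 0, 0]
    - [0, 0, 0]
  turn:
    - [0, 0, 0]
    - [0, 0, 0]
    - [0, 0, 0]
    - [0, 0, 0]
    - [0, 0, 0]
    - [0, 0, 0]
    - [0, 0, 0]
    - [0, 0, 0]
    - [0, 0, 0]
  gripper: [-0.35, -0.35, -0.35, -0.35, 1, 1, 1, 1, 1]
  squeeze: 40

```text
time: 37.8
tool_pos: [0.4804, 0.3069, 0.024]
tool_rot: [-3.141, -0.0, -0.39]
contact_force: [-0.7, -0.3, 1.2]
opening: 0.0338
```

The wedge is gripped at 33.8 mm. I'll lift it straight up, carry it above the gap, then turn it to line up with the clamp.

Emit:
carry_out:
  translation:
    - [0, 0, -0.005]
    - [0, 0, -0.01]
    - [0, 0, -0.015]
    - [0, 0, -0.018]
    - [0, 0, -0.018]
    - [0, 0, -0.019]
    - [0, 0, 0]
  turn:
    - [0, 0, 0]
    - [0, 0, 0]
    - [0, 0, 0]
    - [0, 0, 0]
    - [0, 0, 0]
    - [0, 0, 0]
    - [0, 0, 0]
  gripper: [1, 1, 1, 1, 1, 1, 1]

```text
time: 38.5
tool_pos: [0.482, 0.3077, 0.112]
tool_rot: [-3.137, -0.004, -0.39]
contact_force: [0.3, 1.1, -2.4]
opening: 0.0336
```

Emit:
carry_out:
  translation:
    - [0.015, 0.0058, 0]
    - [0.015, 0.0058, 0]
    - [0.015, 0.0058, 0]
    - [0.015, 0.0058, 0]
    - [0.015, 0.0058, 0]
    - [0.015, 0.0058, 0]
    - [0.015, 0.0058, 0]
    - [0.015, 0.0058, 0]
    - [0.015, 0.0058, 0]
    - [0.0155, 0.0062, 0]
  turn:
    - [0, 0, 0]
    - [0, 0, 0]
    - [0, 0, 0]
    - [0, 0, 0]
    - [0, 0, 0]
    - [0, 0, 0]
    - [0, 0, 0]
    - [0, 0, 0]
    - [0, 0, 0]
    - [0, 0, 0]
  gripper: [1, 1, 1, 1, 1, 1, 1, 1, 1, 1]

```text
time: 39.5
tool_pos: [0.5982, 0.1947, 0.1088]
tool_rot: [-3.141, -0.0, -0.39]
contact_force: [0.4, -0.6, -1.1]
opening: 0.0337
```

Emit:
carry_out:
  translation:
    - [0, 0, 0]
    - [0, 0, 0]
    - [0, 0, 0]
    - [0, 0, 0]
    - [0, 0, 0]
    - [0, 0, 0]
  turn:
    - [0, 0, -0.1]
    - [0, 0, -0.1]
    - [0, 0, -0.1]
    - [0, 0, -0.1]
    - [0, 0, 0]
    - [0, 0, 0]
  gripper: [1, 1, 1, 1, 1, 1]

```text
time: 40.1
tool_pos: [0.5976, 0.1954, 0.1087]
tool_rot: [-3.142, -0.0, 0.007]
contact_force: [-0.4, -0.1, -1.9]
opening: 0.0337
```

```bash
python3 -c "
from h import *
to((.5975,.1957,.109),(.5975,.1957,.06))
p=read_camera('scene');crop(p,205,120,130,100,6,'pics/s8.png')"
```

```text
t 40.10 pos [0.5976 0.1954 0.1087] rpy [-3.1415e+00 -1.0000e-04  7.3000e-03] open 0.0337 F [-0.38 -0.11 -1.89]
[-0.1 -0.3 -0.3]
[-0.  0. 49.]
```

View pics/s8.png

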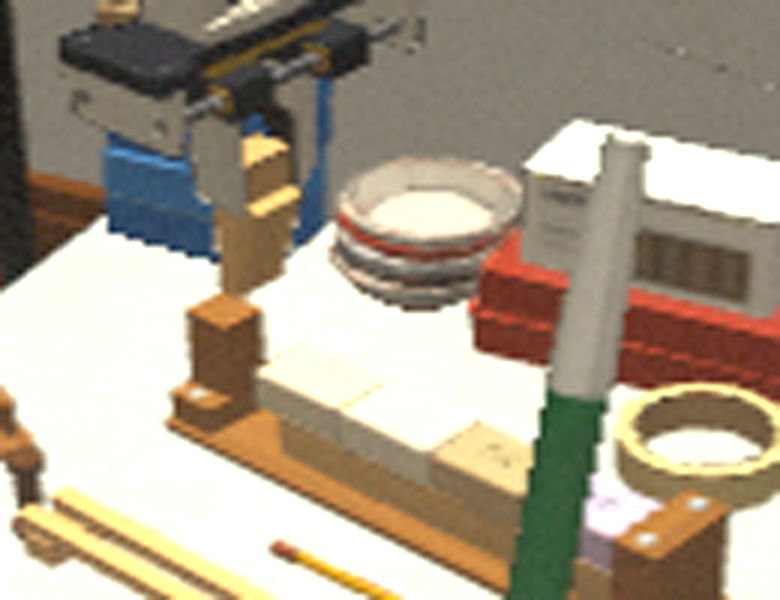

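All four bars are in a row (cream, cream, tan, lilac at 310–610, 380–510), and the wedge hangs upright above the gap at (245,250). Lowering slowly.

Emit:
carry_out:
  translation:
    - [0, 0, 0.01]
    - [0, 0, 0.01]
    - [0, 0, 0.01]
    - [0, 0, 0.007]
    - [0, 0, 0]
  turn:
    - [0, 0, 0]
    - [0, 0, 0]
    - [0, 0, 0]
    - [0, 0, 0]
    - [0, 0, 0]
  gripper: [1, 1, 1, 1, 1]

```text
time: 40.65
tool_pos: [0.5963, 0.1954, 0.0699]
tool_rot: [3.141, 0.003, 0.01]
contact_force: [0.5, 0.3, -0.5]
opening: 0.0337
```

Emit:
carry_out:
  translation:
    - [0, 0, 0.006]
    - [0, 0, 0.006]
    - [0, 0, 0.006]
    - [0, 0, 0.004]
    - [0, 0, 0]
  turn:
    - [0, 0, 0]
    - [0, 0, 0]
    - [0, 0, 0]
    - [0, 0, 0]
    - [0, 0, 0]
  gripper: [1, 1, 1, 1, 1]

```text
time: 41.15
tool_pos: [0.5968, 0.1956, 0.0489]
tool_rot: [3.141, 0.001, 0.01]
contact_force: [0.1, 1.1, -2.4]
opening: 0.0339
```

Emit:
carry_out:
  translation:
    - [0, -0.001, 0.002]
    - [0, -0.001, 0.002]
    - [0, 0, 0.002]
    - [0, 0, 0]
  turn:
    - [0, 0, 0]
    - [0, 0, 0]
    - [0, 0, 0]
    - [0, 0, 0]
  gripper: [1, 1, 1, 1]

```text
time: 41.55
tool_pos: [0.5977, 0.1963, 0.0439]
tool_rot: [3.14, -0.001, 0.01]
contact_force: [1.4, -4.8, -3.2]
opening: 0.0341
```

Emit:
carry_out:
  translation:
    - [0, 0, 0.002]
    - [0, 0, 0.002]
    - [0, 0, 0.001]
    - [0, 0, 0]
  turn:
    - [0, 0, 0]
    - [0, 0, 0]
    - [0, 0, 0]
    - [0, 0, 0]
  gripper: [1, 1, 1, 1]

```text
time: 41.95
tool_pos: [0.5978, 0.1962, 0.039]
tool_rot: [3.14, -0.001, 0.01]
contact_force: [0.3, -5.1, -0.5]
opening: 0.034
```

Emit:
carry_out:
  translation:
    - [0, 0.0007, 0.002]
    - [0, 0, 0.002]
    - [0, 0, 0.001]
    - [0, 0, 0]
  turn:
    - [0, 0, 0]
    - [0, 0, 0]
    - [0, 0, 0]
    - [0, 0, 0]
  gripper: [1, 1, 1, 1]

```text
time: 42.35
tool_pos: [0.5975, 0.1962, 0.0336]
tool_rot: [3.141, -0.0, 0.01]
contact_force: [1.1, -6.1, -1.1]
opening: 0.0336
```

Emit:
carry_out:
  translation:
    - [0, 0, 0.001]
    - [0, 0, 0.001]
    - [0, 0, 0]
  turn:
    - [0, 0, 0]
    - [0, 0, 0]
    - [0, 0, 0]
  gripper: [1, 1, 1]

```text
time: 42.65
tool_pos: [0.5977, 0.1962, 0.0322]
tool_rot: [3.141, -0.001, 0.01]
contact_force: [-0.3, -6.0, 2.0]
opening: 0.034
```

Emit:
carry_out:
  translation:
    - [0, 0, 0.001]
    - [0, 0, 0.001]
    - [0, 0, 0]
  turn:
    - [0, 0, 0]
    - [0, 0, 0]
    - [0, 0, 0]
  gripper: [1, 1, 1]

```text
time: 42.95
tool_pos: [0.598, 0.1963, 0.0308]
tool_rot: [3.141, -0.002, 0.01]
contact_force: [-0.8, -6.0, 5.4]
opening: 0.0339
```

Emit:
carry_out:
  translation:
    - [0, 0, 0.001]
    - [0, 0, 0]
  turn:
    - [0, 0, 0]
    - [0, 0, 0]
  gripper: [1, 1]

```text
time: 43.15
tool_pos: [0.5981, 0.1963, 0.0301]
tool_rot: [3.141, -0.002, 0.009]
contact_force: [-0.4, -5.7, 7.1]
opening: 0.0337
```

Emit:
carry_out:
  translation:
    - [0, 0, 0.0015]
    - [0, 0, 0.0015]
    - [0, 0, 0]
  turn:
    - [0, 0, 0]
    - [0, 0, 0]
    - [0, 0, 0]
  gripper: [1, 1, 1]

```text
time: 43.45
tool_pos: [0.5987, 0.1964, 0.0285]
tool_rot: [3.141, -0.004, 0.009]
contact_force: [-2.4, -6.9, 14.7]
opening: 0.0336
```

Emit:
carry_out:
  translation:
    - [0, 0, 0.0015]
    - [0, 0, 0.0015]
    - [0, 0, 0]
  turn:
    - [0, 0, 0]
    - [0, 0, 0]
    - [0, 0, 0]
  gripper: [1, 1, 1]

```text
time: 43.75
tool_pos: [0.5993, 0.1964, 0.0274]
tool_rot: [-3.141, -0.006, 0.009]
contact_force: [-5.7, -8.3, 25.3]
opening: 0.034
```

It's tight at 25 N with the tip at about 11–13 mm. I'll release and retreat.

Emit:
carry_out:
  translation:
    - [0, 0, -0.002]
    - [0, 0, 0]
    - [0, 0, 0]
    - [0, 0, 0]
    - [0, 0, -0.01]
    - [0, 0, -0.02]
    - [0, 0, -0.02]
    - [0, 0, -0.02]
    - [-0.02, 0, -0.01]
    - [0, 0, 0]
  turn:
    - [0, 0, 0]
    - [0, 0, 0]
    - [0, 0, 0]
    - [0, 0, 0]
    - [0, 0, 0]
    - [0, 0, 0]
    - [0, 0, 0]
    - [0, 0, 0]
    - [0, 0, 0]
    - [0, 0, 0]
  gripper: [-0.15, -0.15, -0.15, -0.15, -0.15, -0.15, -0.15, -0.15, -0.15, -0.15]

```text
time: 44.75
tool_pos: [0.5768, 0.1972, 0.107]
tool_rot: [-3.141, -0.002, 0.011]
contact_force: [-0.9, 0.2, -0.2]
opening: 0.0527
```

Emit:
carry_out:
  translation:
    - [-0.03, -0.03, -0.02]
    - [-0.03, -0.03, -0.02]
    - [-0.03, -0.03, -0.02]
    - [-0.03, -0.03, 0]
    - [-0.03, -0.03, 0]
    - [0, 0, 0]
    - [0, 0, 0]
  turn:
    - [0, 0, 0]
    - [0, 0, 0]
    - [0, 0, 0]
    - [0, 0, 0]
    - [0, 0, 0]
    - [0, 0, 0]
    - [0, 0, 0]
  gripper: [-0.15, -0.15, -0.15, -0.15, -0.15, -0.15, -0.15]

```text
time: 45.45
tool_pos: [0.4256, 0.3459, 0.1646]
tool_rot: [3.141, -0.0, 0.012]
contact_force: [-0.1, -0.6, -0.1]
opening: 0.0527
```

```bash
python3 -c "
from h import *
to()
s=read_camera('scene');crop(s,205,140,130,100,6,'pics/s9.png')
T=np.array([.0084]);c=np.cos(.0084);n=np.sin(.0084)
for X in ((-17,-17,80),(17,-17,80),(-17,-24.5,54),(17,-24.5,54),(17,7,80)):
  x,y,z=X[0]/1e3,.127+X[1]/1e3,.013+X[2]/1e3
  print(X,((proj(s,(.5984+c*x-n*y,.0763+n*x+c*y,z))-[205,140])*6+2.5).round())
"
```

```text
t 45.45 pos [0.4256 0.3459 0.1646] rpy [ 3.1414e+00 -2.0000e-04  1.2300e-02] open 0.0527 F [-0.05 -0.63 -0.11]
(-17, -17, 80) [251. 183.]
(17, -17, 80) [297. 159.]
(-17, -24.5, 54) [264. 231.]
(17, -24.5, 54) [309. 207.]
(17, 7, 80) [265. 145.]
```

View pics/s9.png

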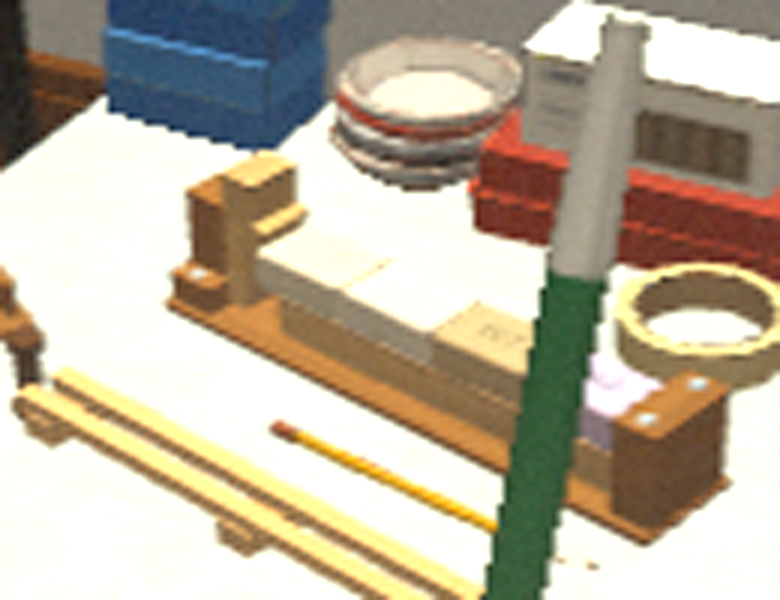

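The wedge stands upright in the gap. Its head corners at (255,185) and (297,165) and its ledge at (305,210) match the prediction for a 13 mm tip within a few crop pixels. The row is tight, so I'm handing in.

```bash
python3 -c "
from h import *
print(robot.hand_in()); to()"
```

```text
the job is handed in; nothing more can be done
None
the job is handed in; nothing more can be done
```

I moved all four bars (lilac, tan, cream, cream, counted from the tall post) from the rack into the clamp in order. Each was slid up until it touched the stop or the bar before it. I then drove the wedge into the last gap and handed the job in at about 45 s.

- **Bars:** the last picture shows the row closed up and flat on the bed. Contact came within about 1 mm of where I predicted for every bar. No bar touched the table, and I kept clear of the dropper bottle throughout. I did not look at the bottle again at the end.
- **Wedge:** it went in with a final push of about 25 N, above the suggested 15–20 N. It stands upright with its tip at an estimated 11–13 mm, which the last picture supports. The gripper was clear, with no force showing.
- **What disagreed:** the reported tool height was about 33 mm lower than the real fingertips. My first grasp therefore closed in the air above the lilac bar. I confirmed the error with a light press on the bar (about 11 N) and corrected every later height for it.

The hand-in gave no verdict, so whether every judged condition was met is not confirmed.

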